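# Gauge the thickness of a cast resin test block

## Task

Take the rectangular amber resin casting off the bench and seat it fully home in the matching pocket of the carriage on the sloping gauge stand, then let go of it. Slide the carriage, which has a red knob, all the way to its stop under the gauge, then lower the sprung gauge (press its black cap) until its foot rests on the casting, hold it there for half a second and let it spring back up. Leave the casting in its pocket and the other things on the bench where they are.

Things in the scene. Friction and masses are not known exactly. Their poses are not given: they have to be found in the camera images.
- block: the casting to gauge: amber rectangular block 90 (x) x 56 (y) x 30 (z) mm, about 170 g, lying flat on the bench, long side along its x. Origin: centre of its underside, z up. It may go into the pocket either way round.
- pocket (a point): centre of the pocket's floor in the aluminium carriage, on a grey stand whose face slopes 30 degrees down to the robot. Axes: x uphill, y along the travel (level), z square out of the slope (30 degrees from vertical, towards the robot). Pocket 94 (x) x 60 (y) mm, 10 mm deep to the carriage's flat top, 3 mm lead-in; a seated block stands 20 mm proud. Nothing is above it at the loading end.
- carriage (a joint): travel of the carriage along pocket +y, m: 0 to 0.02 at the start (loading end), 0.14 against the stop under the gauge. It slides with about 3 N and stays where it is left.
- carriage_knob (a point): centre of the top of the carriage's upright red knob: a post 24 mm across standing 50 mm square out of the carriage's top (along pocket z), 88 mm downhill of the pocket's centre. Same axes as the pocket.
- gauge_travel (a joint): how far the gauge's foot is lowered, m: 0 sprung fully up, 0.034 the most. It reads 0.020 when the foot rests on a seated block under it. A spring pushes it up: about 1.5 N at the top, 3.5 N at 0.020.
- gauge_cap (a point): centre of the top of the gauge's black cap, 38 mm across, 93 mm above the foot's underside. Axes as the pocket's; pressing along -z lowers the foot. Plunger and foot stand square above the pocket's centre when the carriage is at its stop. The blue arm carrying them, 30 mm wide, reaches from a column uphill; its top is 40 mm below the cap's underside when up.
- gauge: the moving part of the gauge (foot, plunger and cap). Its steel foot is a disc 26 mm across and 6 mm thick; origin at the centre of the foot's underside, which is 20 mm above a seated block's top when the gauge is up.
- disc: another amber casting, round, 60 mm across and 30 mm high; leave it. Origin: centre of its underside.
- hexa: another amber casting, six-sided, 68 mm over its corners and 30 mm high; leave it. Origin: centre of its underside.
- jug: clear plastic measuring jug, 96 mm across, 130 mm high, on the robot's left; leave it. Origin: centre of its underside.
- driver: screwdriver with an orange handle lying on the bench near the robot, about 200 mm long; leave it. Origin: its middle, at the underside.
Mind the look-alikes: they are no part of the job. Leave any blue or grey look-alike of the block alone.

How it is judged (in metres and radians):
On the way, in this order (a step that is already met when the one before it is completed fails the run):
1. the rectangular casting is seated in the pocket and released (x of block in the frame of pocket between -0.004 and 0.004 m and y of block in the frame of pocket between -0.004 and 0.004 m and z of block in the frame of pocket between -0.0025 and 0.0025 m and angle between the z axis of block and the z axis of pocket, either way round below 0.06 rad and contact force between the fingers and block below 0.1 N), for 0.2 s.
2. the carriage is at its stop under the gauge with the casting still seated (x of block in the frame of pocket between -0.004 and 0.004 m and y of block in the frame of pocket between -0.004 and 0.004 m and z of block in the frame of pocket between -0.0025 and 0.0025 m and angle between the z axis of block and the z axis of pocket, either way round below 0.06 rad and value of joint carriage above 0.134 m), for 0.2 s.
3. the gauge's foot rests on the seated casting, reading 20 mm within 2 mm (all of step 2 and value of joint gauge_travel between 0.018 and 0.022 m and contact force between gauge and block above 0.5 N), for 0.4 s.
At the end, for the whole second after the job is handed in: The rectangular casting lies at rest and released in the pocket (within 4 mm of its centre along and across, 2.5 mm in depth, 0.06 rad of flat), the carriage is within 6 mm of its stop under the gauge, and the gauge has sprung back up to within 3 mm of the top (all of step 2 and contact force between the fingers and block below 0.1 N and value of joint gauge_travel below 0.003 m and linear speed of block below 0.01 m/s); the robot touches nothing.
It fails at once if the round casting is pushed or carried more than 30 mm (distance of disc from where it was at the start of the episode above 0.03 m).
It fails at once if the six-sided casting is pushed or carried more than 30 mm (distance of hexa from where it was at the start of the episode above 0.03 m).
It fails at once if the measuring jug is pushed or carried more than 30 mm (distance of jug from where it was at the start of the episode above 0.03 m).
It fails at once if the screwdriver is pushed or carried more than 30 mm (distance of driver from where it was at the start of the episode above 0.03 m).
It also fails if it takes over 58 s, if anything falls off the work surface, if the arm or the gripper's body presses on something with over 40 N, if the wrist force passes 120 N, or if a joint passes its speed limit or range.

## Robot

A 6-joint arm with a two-finger parallel gripper is mounted at the origin on the work surface. World frame = base frame: x ahead of the robot, y to its left, z up, the work surface at z = 0. Lengths are in mm, angles in rad, forces in N, time in s.
With the tool pointing down it reaches from about 400 to 925 mm from the base axis. Payload 12.5 kg.
Tool frame: the origin (TCP) lies at the very end of the fingers, on their centre line; the grasp point (between the pads) lies behind it (env.grip_depth is the z of the grasp point in the tool frame, in mm); z points along the fingers, y is the line along which they close (so a half turn about z gives the same grasp; the last joint's range is limited). The gripper opens to 95 mm and grips with 3 to 60 N. Pads are 20 mm wide; open, the fingers measure 119 mm over their backs; the gripper's body (75 mm by 180 mm) begins 59 mm behind the grasp point.
Start: joints at [1.142, 0.491, 1.559, -0, 1.092, -0.106], TCP at [198.249, 592.746, 178.861] pointing down, gripper open.
Joint ranges: [-3.1, 3.1], [-0.84, 2.19], [0.05, 2.79], [-1.13, 4.28], [0.06, 2.93], [-2.69, 2.69]. Speed limits (rad/s): [2.22, 2.22, 2.79, 3.14, 3.14, 3.14].

## Interface

Orientations are given as [roll, pitch, yaw] about the fixed x, y, z axes, in that order (R = Rz(yaw) Ry(pitch) Rx(roll)).
In Python, from cell import env, optics gives the robot as it stands.
- The arm moves only by the tool step_arm, never from a script. Its argument "moves" is a list of rows, each an object of numbers: "tx", "ty", "tz": the shift along the tool's x, y, z in mm; "roll": the turn about the tool's z in rad. In form: [{"tx": .., "ty": .., "tz": .., "roll": ..}, ...]. A call has 1 to 12 rows; each row is the pose to reach, as a shift and turn from the pose commanded when the call began, along the tool's axes at that moment; what a row does not reach only later rows make up. A row lasts 1/12 s, in which the tool goes at most 41.7 mm and 7.16 degrees, less where a joint would pass 70% of its speed; a pose out of reach is approached as far as the arm can. A call with a gripper value outside its range is refused whole. "grip" is the finger opening in mm, from 0 to 95.1, set as the call begins (left out, the last holds). The fingers move at their own pace and stop on an object; the grip force is fixed at half the most. Time passes only in rows, so rows that repeat a pose let the fingers close. It gives the time, the measured TCP pose, the force, the opening and the grip force at its end, in the units of the state.
- env.state(): the state, without advancing time (a new reading comes with each control period).
- optics.read_camera(name): name is "scene" or "top" or "wrist"; returns a dict with "pixels" (400x640x3 uint8, blue, green, red), "mtx" (3x3 intrinsics, pixels), "view" (4x4, takes a point from world to camera coordinates). Camera axes: x right, y down, z forward; pixel columns grow to the right and rows downward; lengths in mm; the calibration is good to about 2 mm. A picture is of the moment at which its call begins. There is no depth.
- env.job_done(): hands the job in; it is judged then, once.
The state is a dict: "t": time; "joints": joint angles; "qvel": joint speeds; "tau": joint torques, N m; "eef_pos": TCP position; "tcp_rot": TCP orientation; "ft_force": force on the tool from outside, world axes, zero at the start; "moment": the same for the moment, N m; "opening": opening from 0.0 (shut) to 1.0 (fully open); "grip_force": force on a finger pad.
Only numpy, scipy, OpenCV 4.12 (cv2) and the standard library are available. Lean on these libraries where they do the work, as an engineer would, in place of code of your own. Each camera call takes 0.05 s, during which the arm holds its last target. There are 200 camera calls.

## Working session

There is one attempt and no reset: what is moved stays moved. The work goes in short steps, Python scripts to look and compute and a tool call to move; the robot and the scene stay as the last step left them, time stands still between calls to the robot, and variables do not carry over. Pictures are saved under pics/ and viewed, at most 10 in all, crops included, and the job is handed in when it is done.

Besides the shell and the picture viewer there is one more tool, called as a command line: name --argument value ..., lists and objects as JSON in quotes. step_arm: Moves the arm, as the interface text tells. Its arguments: {"type":"object","properties":{"moves":{"type":"array"},"grip":{"type":"number"}},"required":["moves"]}

```bash
ls; mkdir -p pics
python3 - <<'E'
from cell import env, optics
import cv2,numpy as np
for n in("scene","top"):
    d=optics.read_camera(n); cv2.imwrite(f"pics/{n}0.png",d["pixels"]); np.savez(f"pics/{n}0.npz",**d)
    print(n,d["mtx"].round(1).tolist(),d["view"].round(3).tolist())
print(env.state(),env.grip_depth)
E
```

```text
pics
scene [[511.0, 0.0, 324.9], [0.0, 511.0, 204.8], [0.0, 0.0, 1.0]] [[-0.077, 0.997, 0.014, 11.481], [0.86, 0.073, -0.506, -397.438], [-0.505, -0.027, -0.863, 2100.859], [0.0, 0.0, 0.0, 1.0]]
top [[503.5, 0.0, 318.7], [0.0, 503.5, 199.2], [0.0, 0.0, 1.0]] [[-0.012, -1.0, -0.021, 44.308], [-0.988, 0.015, -0.151, 552.983], [0.151, 0.019, -0.988, 1463.64], [0.0, 0.0, 0.0, 1.0]]
{'t': 0.1, 'joints': array([ 1.14243126e+00,  4.91482040e-01,  1.55939073e+00, -1.42513671e-06,
        1.09168525e+00, -1.05619626e-01]), 'qvel': array([-0.001585  , -0.00098074, -0.00104091,  0.00040154,  0.00211403,
       -0.00031754]), 'tau': array([ 3.53855663e-03, -6.13618898e+01, -2.58608633e+01,  6.93782838e-02,
        4.70342883e-02, -6.03533181e-05]), 'eef_pos': array([198.11958861, 592.50774044, 178.33014363]), 'tcp_rot': array([-3.14063253e+00, -1.00515343e-04,  2.81884783e+00]), 'ft_force': array([ 0.09176373, -0.11762485, -0.53082017]), 'moment': array([-0.06748276, -0.02629553, -0.0454969 ]), 'grip_force': 0.0, 'opening': 1.0041654859794908} -18.8
```

View pics/scene0.png

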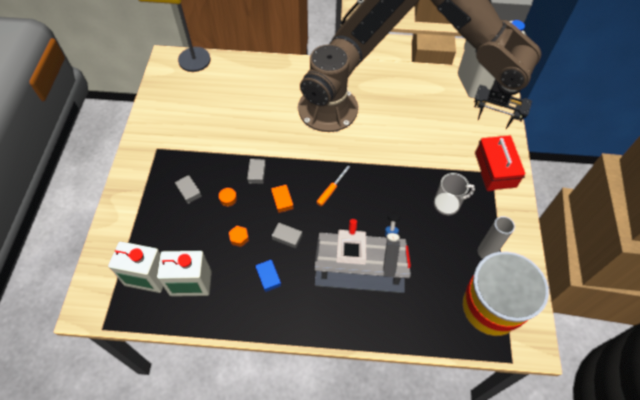

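View pics/top0.png

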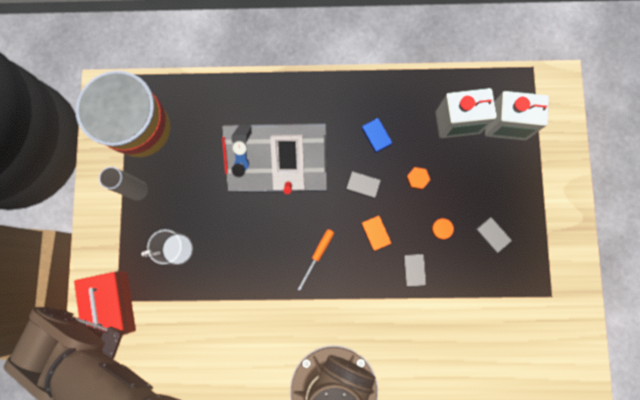

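Scene and top views agree. The top-view pixels that could be mistaken for the block are:
- amber rectangle (376,233), which is the one I want by its description
- amber disc (443,229) and amber hexagon (418,178)
- blue block (377,134)
- grey blocks (363,184), (415,270) and (494,235)
- orange driver handle (322,246)

The stand is at (275,157), with its knob at (287,187) and its gauge at about (239,155). Next I'll measure these and check a close crop.

```bash
cat > h.py <<'E'
import numpy as np, cv2
from scipy.spatial.transform import Rotation as Rn
def ray(d,p):
    V=np.array(d["view"]);R=V[:3,:3];c=-R.T@V[:3,3]
    k=np.linalg.inv(d["mtx"])@[p[0],p[1],1.]
    v=R.T@k; return c,v/np.linalg.norm(v)
def onplane(d,p,z):
    c,v=ray(d,p); return c+v*(z-c[2])/v[2]
def meet(r1,r2):
    (a,u),(b,w)=r1,r2
    s=np.linalg.lstsq(np.c_[u,-w],b-a,rcond=None)[0]
    p,q=a+s[0]*u,b+s[1]*w
    return (p+q)/2,np.linalg.norm(p-q)
def blobs(d,lo,hi,amin=20):
    m=cv2.inRange(cv2.cvtColor(d["pixels"],cv2.COLOR_BGR2HSV),np.array(lo),np.array(hi))
    cs=cv2.findContours(m,cv2.RETR_EXTERNAL,cv2.CHAIN_APPROX_NONE)[0]
    return [c for c in cs if cv2.contourArea(c)>=amin]
def proj(d,P):
    q=d["mtx"]@(np.array(d["view"])@np.r_[P,1])[:3]; return q[:2]/q[2]
E
python3 - <<'E'
from h import *
T=np.load("pics/top0.npz");S=np.load("pics/scene0.npz")
for n,d in(("top",T),("scene",S)):
    for nm,lo,hi in(("amber",(5,150,120),(20,255,255)),("red",(0,180,90),(4,255,255))):
        for c in blobs(d,lo,hi,8):
            r=cv2.minAreaRect(c);m=c.reshape(-1,2)
            M=cv2.moments(c);g=(M["m10"]/M["m00"],M["m01"]/M["m00"])
            print(n,nm,np.round(g,1),np.round(r[1],1),round(r[2]),"z30:",onplane(d,g,30).round(),cv2.boundingRect(c))
a=cv2.resize(T["pixels"][110:290,215:475],None,fx=3,fy=3,interpolation=cv2.INTER_CUBIC)
cv2.imwrite("pics/crop1.png",a)
b=cv2.resize(S["pixels"][205:300,300:425],None,fx=6,fy=6,interpolation=cv2.INTER_CUBIC)
cv2.imwrite("pics/crop2.png",b)
E
```

```text
top amber [322.7 244.5] [ 8.8 33.7] 29 z30: [419.  27.  30.] (312, 229, 22, 32)
top amber [442.6 228.3] [21.2 20.5] 45 z30: [ 463. -330.   30.] (432, 218, 22, 22)
top amber [376.  232.7] [31.6 20.3] 66 z30: [ 452. -132.   30.] (362, 216, 29, 35)
top amber [418.2 177.6] [21. 22.] 90 z30: [ 617. -264.   30.] (407, 167, 23, 22)
top amber [143.  135.2] [21.9 65. ] 38 z30: [764. 579.  30.] (114, 97, 46, 53)
top red [100.9 299.7] [57.  41.8] 81 z30: [265. 684.  30.] (75, 273, 49, 57)
top red [287.2 188.3] [10.  6.] 90 z30: [590. 132.  30.] (284, 183, 7, 11)
top red [224.6 157.1] [33.1  1.4] 85 z30: [690. 324.  30.] (223, 138, 4, 34)
top red [466.6 103. ] [10.3 12.1] 27 z30: [ 849. -423.   30.] (461, 97, 12, 13)
scene amber [495.2 328.9] [35.7  5.5] 11 z30: [885. 595.  30.] (478, 322, 36, 12)
scene amber [493.4 315. ] [68.2 22.8] 40 z30: [840. 593.  30.] (470, 278, 55, 50)
scene amber [238.1 235. ] [18.7 20. ] 51 z30: [ 624. -265.   30.] (228, 225, 20, 21)
scene amber [227.  195.8] [17.  17.7] 45 z30: [ 470. -331.   30.] (218, 187, 18, 19)
scene amber [281.9 197.5] [25.5 17.1] 73 z30: [ 460. -132.   30.] (271, 184, 22, 28)
scene amber [326.3 193.6] [ 7.8 25.9] 39 z30: [430.  26.  30.] (317, 182, 20, 24)
scene amber [515.9 101.3] [9.5 1.9] 18 z30: [-78. 767.  30.] (511, 100, 10, 4)
scene amber [41.5 60.4] [ 4.  49.6] 27 z30: [ -131. -1231.    30.] (30, 39, 24, 45)
scene red [485.8 318.2] [67.2 24.6] 47 z30: [852. 568.  30.] (468, 277, 51, 53)
scene red [184.2 260.2] [11. 11.] 90 z30: [ 733. -430.   30.] (179, 255, 12, 12)
scene red [135.7 254.6] [11.3 11.3] 45 z30: [ 726. -597.   30.] (128, 249, 15, 12)
scene red [408.  256.4] [20.2  2.5] 82 z30: [656. 322.  30.] (406, 246, 5, 21)
scene red [352.4 225.4] [14.  7.] 90 z30: [553. 127.  30.] (349, 219, 8, 15)
scene red [501.8 163.5] [52.8 39.1] 82 z30: [240. 679.  30.] (480, 136, 45, 55)
```

View pics/crop1.png

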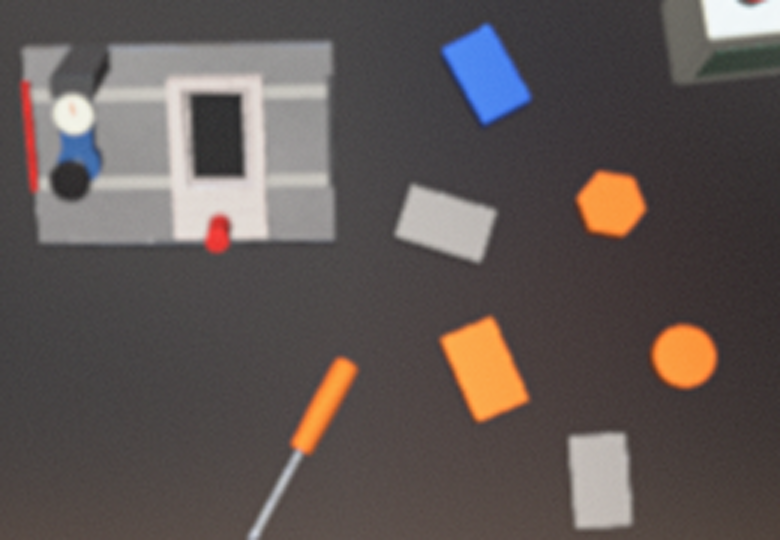

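View pics/crop2.png

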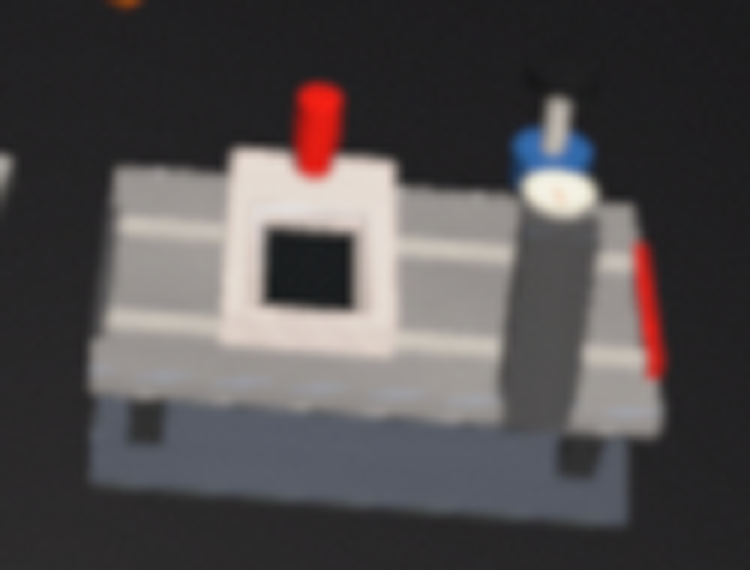

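Crop1 confirms that the amber rectangle at crop (485,370) is the block: 90x56 in shape, four corners, amber. The empty pocket is at crop (217,135) and the knob top at crop (218,242). The gauge cap is at crop (71,180). Crop2 shows the knob top at (320,95), the pocket at (310,268) and the column at x≈550.

Now I'll triangulate the stand.

Run:
```python
from h import *
T=np.load("pics/top0.npz");S=np.load("pics/scene0.npz")
t=lambda x,y:(215+x/3-.33,110+y/3-.33); s=lambda x,y:(300+x/6-.4,205+y/6-.4)
def dark(d,box):
    x0,y0,x1,y1=box; g=cv2.cvtColor(d["pixels"],cv2.COLOR_BGR2GRAY)[y0:y1,x0:x1]
    m=(g<90).astype(np.uint8); M=cv2.moments(m,True); return x0+M["m10"]/M["m00"],y0+M["m01"]/M["m00"],M["m00"]
dt=dark(T,(275,138,299,172));ds=dark(S,(342,240,361,258));print("dark",dt,ds)
pts={"knob":(t(218,241),s(320,95)),"floor":(dt[:2],ds[:2]),
 "carrUR(+x-y)":(t(262,77),s(222,343)),"carrUL(+x+y)":(t(167,79),s(393,354)),"carrLR(-x-y)":(t(267,237),s(233,148)),"carrLL":(t(176,238),s(398,162)),
 "standUR":(t(332,43),s(92,390)),"standLR":(t(334,240),s(115,167)),"standUL":(t(23,46),s(660,438)),"standLL":(t(40,241),s(632,205)),
 "dial":(t(73,114),s(558,192))}
for k,(a,b) in pts.items():
    P,e=meet(ray(T,a),ray(S,b)); print(k,P.round(1),"gap",round(e,1))
for d in(T,S): print("cam",ray(d,(0,0))[0].round())
c,v=ray(T,t(71,181)); print("cap ray at z:",[ (z,onplane(T,t(71,181),z).round().tolist()) for z in(180,200,220,240)])
```

```text
dark (287.01895734597156, 154.5995260663507, 422.0) (351.06779661016947, 249.43502824858757, 177.0)
knob [572.7 125.9 101.9] gap 0.1
floor [678.5 126.1  97.4] gap 1.9
carrUR(+x-y) [732.1  81.5 110.5] gap 1.3
carrUL(+x+y) [731.4 173.1 111.7] gap 2.5
carrLR(-x-y) [584.4  80.3  53. ] gap 1.8
carrLL [585.  173.1  51.5] gap 2.3
standUR [764.9  13.9 110.7] gap 0.4
standLR [585.9  13.3  21.2] gap 3.0
standUL [767.3 314.5 110.8] gap 2.0
standLL [588.4 312.3  26.7] gap 1.1
dial [674.3 248.3 202.2] gap 1.7
cam [ 326.    9. 1531.]
cam [1403.   74. 1611.]
cap ray at z: [(180, [617.0, 254.0, 180.0]), (200, [613.0, 251.0, 200.0]), (220, [608.0, 247.0, 220.0]), (240, [604.0, 243.0, 240.0])]
```

The geometry agrees with the task. The knob top measures (573,126,102), which puts the pocket at (679,126,94) with yaw≈0. The cap lies on its ray at about (607,247,218), so the travel to go is about 121 mm. The block is near (455,-132) at yaw≈0.42. I'm moving off towards it.

step_arm --moves '[{"tx": -30, "ty": -28, "tz": -20}, {"tx": -60, "ty": -56, "tz": -50}, {"tx": -90, "ty": -84, "tz": -52}, {"tx": -120, "ty": -113, "tz": -52}, {"tx": -150, "ty": -141, "tz": -52}, {"tx": -180, "ty": -170, "tz": -52}, {"tx": -210, "ty": -198, "tz": -52}, {"tx": -240, "ty": -227, "tz": -52}, {"tx": -270, "ty": -255, "tz": -52}, {"tx": -300, "ty": -284, "tz": -52}, {"tx": -330, "ty": -312, "tz": -52}, {"tx": -360, "ty": -340, "tz": -52}]'

```text
validation failed for argument at $.mo...
```

step_arm --moves '[{"tx": -30, "ty": -28, "tz": -20, "roll": 0}, {"tx": -60, "ty": -56, "tz": -50, "roll": 0}, {"tx": -90, "ty": -84, "tz": -52, "roll": 0}, {"tx": -120, "ty": -113, "tz": -52, "roll": 0}, {"tx": -150, "ty": -141, "tz": -52, "roll": 0}, {"tx": -180, "ty": -170, "tz": -52, "roll": 0}, {"tx": -210, "ty": -198, "tz": -52, "roll": 0}, {"tx": -240, "ty": -227, "tz": -52, "roll": 0}, {"tx": -270, "ty": -255, "tz": -52, "roll": 0}, {"tx": -300, "ty": -284, "tz": -52, "roll": 0}, {"tx": -330, "ty": -312, "tz": -52, "roll": 0}, {"tx": -360, "ty": -340, "tz": -52, "roll": 0}]'

```text
t: 1.1
eef_pos: [428.4, 161.0, 230.9]
tcp_rot: [3.141, -0.0, 2.819]
ft_force: [1.3, -0.0, 0.3]
opening: 1.005
grip_force: 0.0
```

step_arm --moves '[{"tx": -11, "ty": -30, "tz": 0, "roll": -0.1}, {"tx": -22, "ty": -60, "tz": 0, "roll": -0.2}, {"tx": -33, "ty": -90, "tz": 0, "roll": -0.3}, {"tx": -44, "ty": -120, "tz": 0, "roll": -0.4}, {"tx": -55, "ty": -150, "tz": 0, "roll": -0.5}, {"tx": -66, "ty": -180, "tz": 0, "roll": -0.6}, {"tx": -77, "ty": -210, "tz": 0, "roll": -0.7}, {"tx": -88, "ty": -240, "tz": 0, "roll": -0.74}, {"tx": -100, "ty": -270, "tz": 0, "roll": -0.74}, {"tx": -100, "ty": -270, "tz": 0, "roll": -0.74}]'

```text
t: 1.93
eef_pos: [437.5, -128.9, 230.6]
tcp_rot: [-3.141, -0.0, -2.727]
ft_force: [-0.1, 0.6, -0.3]
opening: 0.998
grip_force: 0.0
```

Run:
```python
from h import *
from cell import env, optics
d=optics.read_camera("wrist"); cv2.imwrite("pics/w1.png",d["pixels"]); np.savez("pics/w1.npz",**d)
s=env.state(); print(s["t"],s["eef_pos"],s["tcp_rot"],"cam",ray(d,(0,0))[0].round(), d["view"][2].round(2))
for c in blobs(d,(5,150,120),(20,255,255),200):
    r=cv2.minAreaRect(c); q=cv2.approxPolyDP(c,8,True).reshape(-1,2)
    W=np.array([onplane(d,p,30)[:2] for p in q]); print(q.tolist(),W.round(1).tolist(),np.linalg.norm(W-np.roll(W,-1,0),axis=1).round(1))
    B=np.array([onplane(d,p,30)[:2] for p in cv2.boxPoints(r)]);print("box",B.mean(0).round(1),np.linalg.norm(B-np.roll(B,-1,0),axis=1).round(1),np.arctan2(*(B-np.roll(B,-1,0))[:2,::-1].T).round(3))
```

```text
1.9833 [ 437.10164926 -126.87923431  230.42054977] [ 3.14116374e+00 -4.43386795e-04 -2.72805183e+00] cam [ 360. -162.  436.] [ 2.7000e-01  1.2000e-01 -9.6000e-01  3.3858e+02]
[[184, 223], [165, 233], [166, 250], [188, 265], [206, 257], [207, 242]] [[586.6, -277.5], [613.4, -298.8], [639.9, -290.1], [651.2, -252.4], [626.9, -231.2], [602.3, -237.3]] [34.3 28.  39.3 32.2 25.4 43.1]
box [ 618.8 -264.8] [61.6 67.7 63.3 70.1] [-0.19  -1.754]
[[451, 183], [441, 177], [388, 218], [404, 221]] [[376.7, 49.7], [374.9, 32.4], [459.0, -6.9], [453.7, 16.7]] [17.4 92.9 24.2 83.8]
box [417.9  21.3] [ 98.9  26.1 100.4  27.3] [-0.518 -2.064]
[[292, 148], [290, 209], [329, 211], [331, 150]] [[421.5, -173.7], [503.8, -143.2], [483.8, -90.3], [402.6, -124.0]] [87.7 56.5 88.  53.1]
box [ 453.7 -132.4] [55.7 92.2 59.5 92.2] [-1.156 -2.714]
[[161, 107], [148, 123], [153, 141], [169, 152], [190, 147], [189, 117]] [[441.2, -350.5], [468.0, -361.1], [488.4, -349.1], [494.1, -325.3], [476.1, -301.0], [438.7, -313.5]] [28.8 23.7 24.4 30.3 39.4 37.2]
box [ 463.9 -330.9] [60.1 60.3 62.8 60.7] [-1.156 -2.85 ]
```

View pics/w1.png

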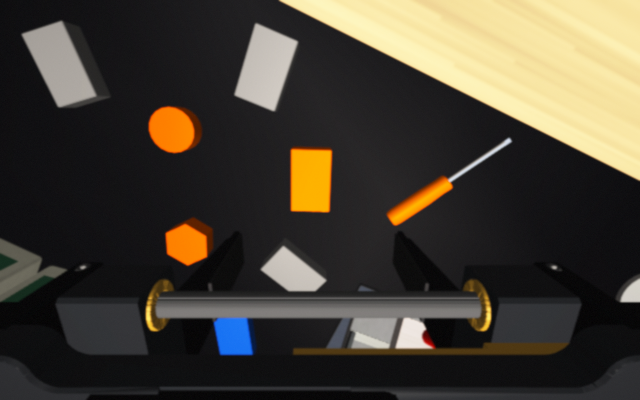

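The wrist view shows the block alone at (311,180), with its top centre at (453.5,-132.5) and sides measuring 88x55, so it matches. I'm descending to just above it.

step_arm --moves '[{"tx": -4, "ty": -2, "tz": 30, "roll": 0.03}, {"tx": -8, "ty": -4, "tz": 65, "roll": 0.03}, {"tx": -12, "ty": -6, "tz": 100, "roll": 0.03}, {"tx": -12, "ty": -6, "tz": 135, "roll": 0.03}, {"tx": -12, "ty": -6, "tz": 160, "roll": 0.03}, {"tx": -12, "ty": -6, "tz": 170, "roll": 0.03}, {"tx": -12, "ty": -6, "tz": 170, "roll": 0.03}, {"tx": -12, "ty": -6, "tz": 170, "roll": 0.03}, {"tx": -12, "ty": -6, "tz": 170, "roll": 0.03}]'

```text
t: 2.73
eef_pos: [451.1, -125.1, 61.7]
tcp_rot: [-3.141, 0.001, -2.754]
ft_force: [0.4, -0.9, 0.2]
opening: 1.0
grip_force: 0.0
```

Run:
```python
from h import *
from cell import env, optics
d=optics.read_camera("wrist"); cv2.imwrite("pics/w2.png",d["pixels"])
s=env.state(); print(s["t"],s["eef_pos"],s["tcp_rot"],s["ft_force"],abs(s["qvel"]).max())
for c in blobs(d,(5,150,120),(20,255,255),600):
    r=cv2.minAreaRect(c)
    B=np.array([onplane(d,p,30)[:2] for p in cv2.boxPoints(r)]);print("box",B.mean(0).round(1),np.linalg.norm(B-np.roll(B,-1,0),axis=1).round(1),np.arctan2(*(B-np.roll(B,-1,0))[:2,::-1].T).round(3),cv2.boundingRect(c))
```

```text
2.7833 [ 451.20656731 -125.24500395   61.86298845] [-3.14043292e+00  1.29896239e-03 -2.75400244e+00] [-0.00443289 -0.1230579  -0.64449871] 0.007345143057833885
box [416.6  16.9] [96.6 28.1 99.3 30.2] [-0.525 -2.062] (429, 196, 112, 79)
box [ 453.  -133.8] [92.1 55.2 92.  61.6] [ 0.342 -1.183] (272, 156, 70, 104)
box [ 466.2 -327.4] [59.  65.6 63.4 68.9] [-0.576 -2.123] (27, 93, 99, 79)
```

step_arm --moves '[{"tx": 0, "ty": -8, "tz": 15, "roll": 0}, {"tx": 1, "ty": -8, "tz": 32, "roll": 0}, {"tx": 1, "ty": -8, "tz": 44, "roll": 0}, {"tx": 1, "ty": -8, "tz": 46, "roll": 0}, {"tx": 1, "ty": -8, "tz": 46, "roll": 0}]'

```text
t: 3.2
eef_pos: [452.9, -133.1, 15.2]
tcp_rot: [-3.142, 0.0, -2.754]
ft_force: [0.4, -0.5, -0.5]
opening: 1.001
grip_force: 0.0
```

step_arm --moves '[{"tx": 0, "ty": 0, "tz": 0, "roll": 0}, {"tx": 0, "ty": 0, "tz": 0, "roll": 0}, {"tx": 0, "ty": 0, "tz": 0, "roll": 0}, {"tx": 0, "ty": 0, "tz": 0, "roll": 0}, {"tx": 0, "ty": 0, "tz": 0, "roll": 0}, {"tx": 0, "ty": 0, "tz": 0, "roll": 0}]' --grip 45

```text
t: 3.7
eef_pos: [452.8, -133.2, 15.0]
tcp_rot: [-3.141, 0.0, -2.754]
ft_force: [-0.3, -0.7, -0.7]
opening: 0.636
grip_force: 0.0
```

step_arm --moves '[{"tx": 0, "ty": 0, "tz": 0, "roll": 0}, {"tx": 0, "ty": 0, "tz": 0, "roll": 0}, {"tx": 0, "ty": 0, "tz": 0, "roll": 0}, {"tx": 0, "ty": 0, "tz": -5, "roll": 0}, {"tx": 0, "ty": 0, "tz": -30, "roll": 0}, {"tx": 0, "ty": 0, "tz": -65, "roll": 0}, {"tx": 0, "ty": 0, "tz": -100, "roll": 0}, {"tx": 0, "ty": 0, "tz": -135, "roll": 0}, {"tx": 0, "ty": 0, "tz": -165, "roll": 0}, {"tx": 0, "ty": 0, "tz": -180, "roll": 0}, {"tx": 0, "ty": 0, "tz": -185, "roll": 0}, {"tx": 0, "ty": 0, "tz": -185, "roll": 0}]'

```text
t: 4.7
eef_pos: [452.9, -133.2, 200.8]
tcp_rot: [-3.14, 0.002, -2.754]
ft_force: [0.4, -0.0, 0.2]
opening: 0.474
grip_force: 0.0
```

Run:
```python
from h import *
from cell import env, optics
d=optics.read_camera("wrist"); cv2.imwrite("pics/w3.png",d["pixels"])
s=env.state(); print(s["t"],s["eef_pos"],s["tcp_rot"],s["ft_force"],s["opening"],s["grip_force"])
z=s["eef_pos"][2]+14
for c in blobs(d,(5,150,120),(20,255,255),600):
    r=cv2.minAreaRect(c)
    B=np.array([onplane(d,p,z)[:2] for p in cv2.boxPoints(r)])-s["eef_pos"][:2];print("rel",B.mean(0).round(1),np.linalg.norm(B-np.roll(B,-1,0),axis=1).round(1),cv2.boundingRect(c))
```

```text
4.75 [ 452.49730937 -133.06964435  199.55159344] [ 3.14156139e+00  1.02808334e-04 -2.75439435e+00] [ 1.6735788 -0.6301552 -0.7691785] 0.474983606103801 0.0
rel [ 45.2 -83.3] [31.5 30.9 32.9 31. ] (163, 226, 46, 40)
rel [-55.6  63.7] [50.6 13.4 51.4 14. ] (401, 168, 71, 55)
rel [-37.3 -15. ] [28.8 46.8 31.  46.8] (295, 141, 46, 70)
rel [ -31.9 -116.2] [30.6 30.9 32.2 31.6] (141, 99, 51, 52)
```

View pics/w3.png

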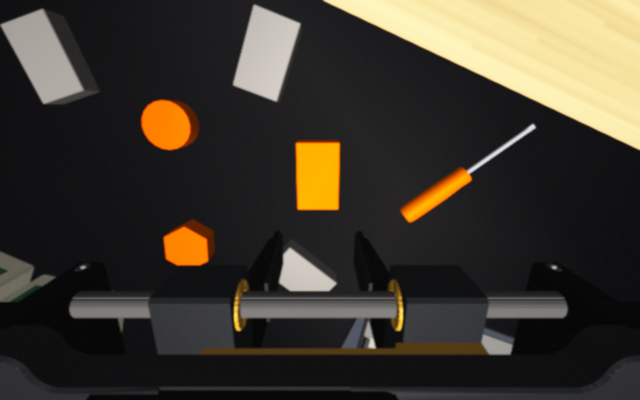

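The grasp missed. The view shows the block still on the bench at (317,175), with the fingers closed to 45 mm above it. I'll check where the fingertips actually were.

Run:
```python
from h import *
from cell import env, optics
s=env.state();p=s["eef_pos"]
d=optics.read_camera("wrist")
for c in blobs(d,(5,150,120),(20,255,255),600):
    B=np.array([onplane(d,q,30)[:2] for q in cv2.boxPoints(cv2.minAreaRect(c))]);print("box",B.mean(0).round(1),np.linalg.norm(B-np.roll(B,-1,0),axis=1).round(1),np.arctan2(*(B-np.roll(B,-1,0))[:2,::-1].T).round(3))
R=Rn.from_euler("xyz",s["tcp_rot"]).as_matrix()
for o in([0,22,0],[0,-22,0],[10,22,0],[-10,22,0],[0,22,-19],[0,-22,-19]): print(o,proj(d,p+R@o).round())
for n in("top","scene"):
    e=optics.read_camera(n)
    for c in blobs(e,(5,150,120),(20,255,255),300):
        M=cv2.moments(c);g=(M["m10"]/M["m00"],M["m01"]/M["m00"]);print(n,np.round(g,1),onplane(e,g,30).round())
```

```text
box [ 614.6 -266.4] [61.4 59.3 64.  59.8] [-1.139 -2.827]
box [418.1  20.7] [ 98.7  26.  100.2  27.3] [-0.529 -2.066]
box [ 453.5 -133. ] [54.9 89.8 58.9 89.8] [-1.184 -2.733]
box [ 464.  -330.3] [59.9 60.1 62.9 60.5] [-1.184 -2.881]
[0, 22, 0] [346. 226.]
[0, -22, 0] [287. 226.]
[10, 22, 0] [347. 214.]
[-10, 22, 0] [346. 238.]
[0, 22, -19] [349. 237.]
[0, -22, -19] [285. 237.]
top [442.6 228.3] [ 462. -330.   30.]
top [418.2 177.6] [ 617. -264.   30.]
scene [281.9 197.5] [ 460. -132.   30.]
```

The block and TCP positions were right, so the purchase was too shallow. I'm going deeper and checking the grip force before lifting.

step_arm --moves '[{"tx": 0, "ty": 0, "tz": 20, "roll": 0}, {"tx": 0, "ty": 0, "tz": 50, "roll": 0}, {"tx": 0, "ty": 0, "tz": 80, "roll": 0}, {"tx": 0, "ty": 0, "tz": 105, "roll": 0}, {"tx": 0, "ty": 0, "tz": 120, "roll": 0}, {"tx": 0, "ty": 0, "tz": 130, "roll": 0}, {"tx": 0, "ty": 0, "tz": 150, "roll": 0}, {"tx": 0, "ty": 0, "tz": 170, "roll": 0}, {"tx": 0, "ty": 0, "tz": 186, "roll": 0}, {"tx": 0, "ty": 0, "tz": 191, "roll": 0}, {"tx": 0, "ty": 0, "tz": 191, "roll": 0}]' --grip 75

```text
t: 5.82
eef_pos: [451.7, -132.7, 7.2]
tcp_rot: [3.139, -0.003, -2.754]
ft_force: [0.1, 0.2, 1.2]
opening: 0.789
grip_force: 0.0
```

step_arm --moves '[{"tx": 0, "ty": 0, "tz": 0, "roll": 0}, {"tx": 0, "ty": 0, "tz": 0, "roll": 0}, {"tx": 0, "ty": 0, "tz": 0, "roll": 0}, {"tx": 0, "ty": 0, "tz": 0, "roll": 0}, {"tx": 0, "ty": 0, "tz": 0, "roll": 0}, {"tx": 0, "ty": 0, "tz": 0, "roll": 0}]' --grip 45

```text
t: 6.32
eef_pos: [452.9, -133.2, 9.2]
tcp_rot: [-3.141, 0.001, -2.754]
ft_force: [0.1, -0.4, -0.1]
opening: 0.488
grip_force: 0.0
```

Run:
```python
from h import *
from cell import env, optics
d=optics.read_camera("wrist"); e=optics.read_camera("scene")
a=cv2.resize(d["pixels"][100:400,120:520],(600,450)); b=cv2.resize(e["pixels"][130:260,190:390],(600,390) )[:,:]
cv2.imwrite("pics/w4.png",cv2.resize(np.hstack([a,cv2.resize(b,(200,130)) if 0 else cv2.copyMakeBorder(cv2.resize(b,(200,130)),0,320,0,0,cv2.BORDER_CONSTANT)]),(800,450)))
s=env.state();print(s["t"],s["opening"],s["grip_force"],s["eef_pos"])
```

```text
6.4167 0.47550834149431664 0.0 [ 452.81230076 -133.17187318    9.00039169]
```

View pics/w4.png

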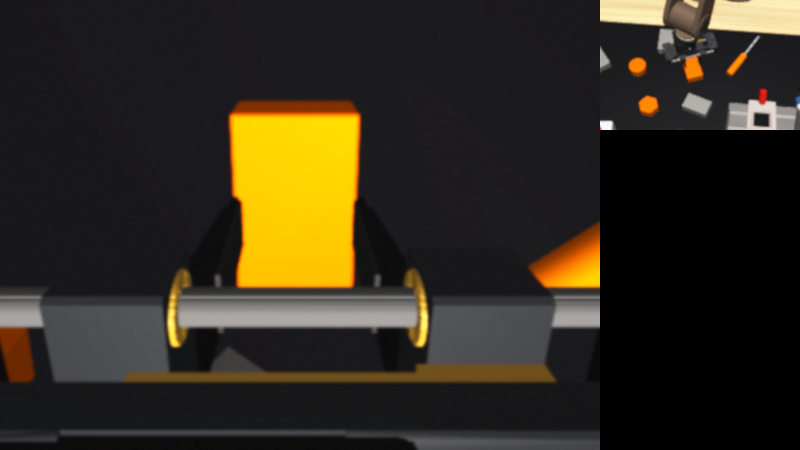

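The fingers straddle the block's outline, but the apparent gap is too wide for 46 mm at TCP depth. The tips may sit higher than the reported TCP, so I'll check that by projection in both cameras.

Run:
```python
from h import *
S=np.load("pics/scene0.npz");W=np.load("pics/w1.npz")
p=np.array([198.2,592.6,178.5]);R=Rn.from_euler("xyz",[-3.1406,0,2.8188]).as_matrix()
for h in(0,20,40,60): print("scene h",h,[proj(S,p+R@[0,y,-h]).round().tolist() for y in(-53,53)])
p=np.array([437.1,-126.9,230.4]);R=Rn.from_euler("xyz",[3.1412,0,-2.728]).as_matrix()
for h in(0,20,40,60): print("wrist h",h,[proj(W,p+R@[x,y,-h]).round().tolist() for y in(-47.5,47.5) for x in(-10,10)])
a=cv2.resize(S["pixels"][80:140,460:550],(405,270),interpolation=cv2.INTER_CUBIC)
b=cv2.resize(W["pixels"][210:300,200:440],(640,240),interpolation=cv2.INTER_CUBIC)
o=np.zeros((520,640,3),np.uint8);o[:270,:405]=a;o[275:515]=b;cv2.imwrite("pics/c5.png",cv2.convertScaleAbs(o,alpha=2,beta=20))
```

```text
scene h 0 [[475.0, 124.0], [504.0, 133.0]]
scene h 20 [[476.0, 120.0], [506.0, 129.0]]
scene h 40 [[478.0, 116.0], [508.0, 126.0]]
scene h 60 [[480.0, 113.0], [510.0, 122.0]]
wrist h 0 [[257.0, 239.0], [255.0, 214.0], [382.0, 239.0], [384.0, 214.0]]
wrist h 20 [[251.0, 251.0], [249.0, 224.0], [388.0, 251.0], [390.0, 224.0]]
wrist h 40 [[244.0, 266.0], [242.0, 236.0], [395.0, 266.0], [398.0, 236.0]]
wrist h 60 [[236.0, 283.0], [233.0, 251.0], [404.0, 284.0], [407.0, 252.0]]
```

View pics/c5.png

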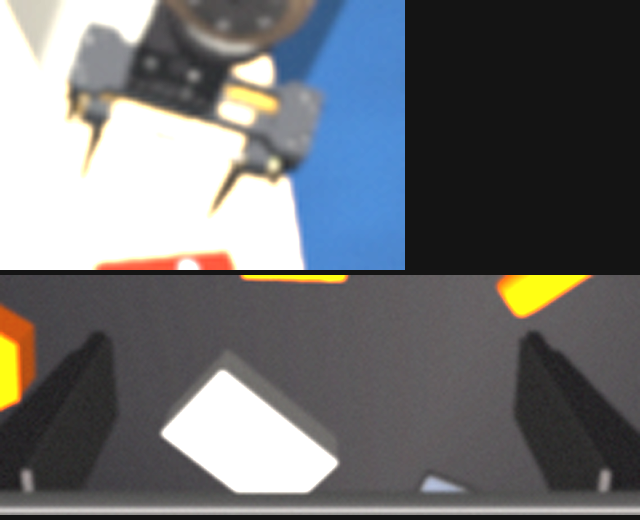

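Both views put the visible tips about 37 mm above the reported TCP:
- scene: tips at (479,118) and (507,127)
- wrist: inner corner at (243,236)

The tool offset is therefore off by about 37 mm, and the fingers closed above the block. I'll open, go lower, and touch the bench gently to fix the offset.

step_arm --moves '[{"tx": 0, "ty": 0, "tz": 0, "roll": 0}, {"tx": 0, "ty": 0, "tz": 0, "roll": 0}, {"tx": 0, "ty": 0, "tz": 0, "roll": 0}, {"tx": 0, "ty": 0, "tz": 0, "roll": 0}, {"tx": 0, "ty": 0, "tz": 0, "roll": 0}, {"tx": 0, "ty": 0, "tz": 10, "roll": 0}, {"tx": 0, "ty": 0, "tz": 20, "roll": 0}, {"tx": 0, "ty": 0, "tz": 30, "roll": 0}, {"tx": 0, "ty": 0, "tz": 34, "roll": 0}, {"tx": 0, "ty": 0, "tz": 35, "roll": 0}, {"tx": 0, "ty": 0, "tz": 36, "roll": 0}]' --grip 75

```text
t: 7.33
eef_pos: [452.7, -133.1, -27.4]
tcp_rot: [3.141, -0.0, -2.754]
ft_force: [-0.7, 0.4, 0.0]
opening: 0.787
grip_force: 0.0
```

step_arm --moves '[{"tx": 0, "ty": 0, "tz": 1.5, "roll": 0}, {"tx": 0, "ty": 0, "tz": 3, "roll": 0}, {"tx": 0, "ty": 0, "tz": 4, "roll": 0}, {"tx": 0, "ty": 0, "tz": 4, "roll": 0}]'

```text
t: 7.67
eef_pos: [452.8, -133.2, -31.2]
tcp_rot: [-3.142, 0.0, -2.754]
ft_force: [0.3, 0.4, 0.2]
opening: 0.789
grip_force: 0.0
```

step_arm --moves '[{"tx": 0, "ty": 0, "tz": 1, "roll": 0}, {"tx": 0, "ty": 0, "tz": 2, "roll": 0}, {"tx": 0, "ty": 0, "tz": 2, "roll": 0}]'

```text
t: 7.92
eef_pos: [452.7, -133.2, -33.3]
tcp_rot: [3.142, 0.0, -2.754]
ft_force: [0.3, 0.2, 0.8]
opening: 0.791
grip_force: 0.0
```

step_arm --moves '[{"tx": 0, "ty": 0, "tz": 1, "roll": 0}, {"tx": 0, "ty": 0, "tz": 2, "roll": 0}, {"tx": 0, "ty": 0, "tz": 2, "roll": 0}]'

```text
t: 8.17
eef_pos: [452.7, -133.2, -35.4]
tcp_rot: [3.141, -0.0, -2.754]
ft_force: [-0.3, -0.6, 0.2]
opening: 0.788
grip_force: 0.0
```

step_arm --moves '[{"tx": 0, "ty": 0, "tz": 1, "roll": 0}, {"tx": 0, "ty": 0, "tz": 1.5, "roll": 0}, {"tx": 0, "ty": 0, "tz": 1.5, "roll": 0}]'

```text
t: 8.42
eef_pos: [452.8, -133.2, -35.6]
tcp_rot: [-3.141, 0.001, -2.754]
ft_force: [-4.9, 1.2, 21.7]
opening: 0.791
grip_force: 10.9
```

Contact is at z=-35.5, so the true tip is 35.5 mm above the reported TCP. I'm raising it so the tip is at about 14 mm, then gripping.

step_arm --moves '[{"tx": 0, "ty": 0, "tz": -8, "roll": 0}, {"tx": 0, "ty": 0, "tz": -15.5, "roll": 0}, {"tx": 0, "ty": 0, "tz": -15.5, "roll": 0}, {"tx": 0, "ty": 0, "tz": -15.5, "roll": 0}, {"tx": 0, "ty": 0, "tz": -15.5, "roll": 0}, {"tx": 0, "ty": 0, "tz": -15.5, "roll": 0}, {"tx": 0, "ty": 0, "tz": -15.5, "roll": 0}]' --grip 45

```text
t: 9.0
eef_pos: [453.3, -133.4, -20.6]
tcp_rot: [-3.141, 0.001, -2.754]
ft_force: [-2.5, -0.3, 16.7]
opening: 0.59
grip_force: 30.0
```

step_arm --moves '[{"tx": 0, "ty": 0, "tz": -10, "roll": 0}, {"tx": 0, "ty": 0, "tz": -30, "roll": 0}, {"tx": 0, "ty": 0, "tz": -60, "roll": 0}, {"tx": 0, "ty": 0, "tz": -95, "roll": 0}, {"tx": 0, "ty": 0, "tz": -130, "roll": 0}, {"tx": 0, "ty": 0, "tz": -155, "roll": 0}, {"tx": 0, "ty": 0, "tz": -168, "roll": 0}, {"tx": 0, "ty": 0, "tz": -170, "roll": 0}]'

```text
t: 9.67
eef_pos: [453.5, -133.5, 151.3]
tcp_rot: [-3.139, 0.003, -2.754]
ft_force: [0.1, -0.8, -1.5]
opening: 0.585
grip_force: 30.0
```

step_arm --moves '[{"tx": -15, "ty": 9, "tz": 0, "roll": 0.03}, {"tx": -45, "ty": 28, "tz": 0, "roll": 0.1}, {"tx": -75, "ty": 47, "tz": 0, "roll": 0.18}, {"tx": -105, "ty": 66, "tz": 0, "roll": 0.26}, {"tx": -135, "ty": 85, "tz": 0, "roll": 0.33}, {"tx": -165, "ty": 103, "tz": 0, "roll": 0.39}, {"tx": -195, "ty": 122, "tz": 0, "roll": 0.39}, {"tx": -225, "ty": 141, "tz": 0, "roll": 0.39}, {"tx": -252, "ty": 158, "tz": 0, "roll": 0.39}, {"tx": -267, "ty": 167, "tz": 0, "roll": 0.39}, {"tx": -271, "ty": 170, "tz": 0, "roll": 0.39}, {"tx": -271, "ty": 170, "tz": 0, "roll": 0.39}]'

```text
t: 10.67
eef_pos: [639.0, 127.4, 147.0]
tcp_rot: [-3.141, -0.003, 3.14]
ft_force: [-0.3, 0.2, -1.6]
opening: 0.584
grip_force: 30.0
```

Run:
```python
from h import *
from cell import env, optics
d=optics.read_camera("wrist"); cv2.imwrite("pics/w6.png",d["pixels"]); np.savez("pics/w6.npz",**d)
s=env.state();print(s["t"],s["opening"],s["grip_force"],s["eef_pos"],s["tcp_rot"],s["ft_force"])
```

```text
10.7167 0.5831088743125097 29.99910145998001 [638.67825772 126.44881176 147.38245283] [-3.14124905e+00 -2.36291082e-03  3.13947456e+00] [-0.4539251  -0.18625004 -1.61071821]
```

View pics/w6.png

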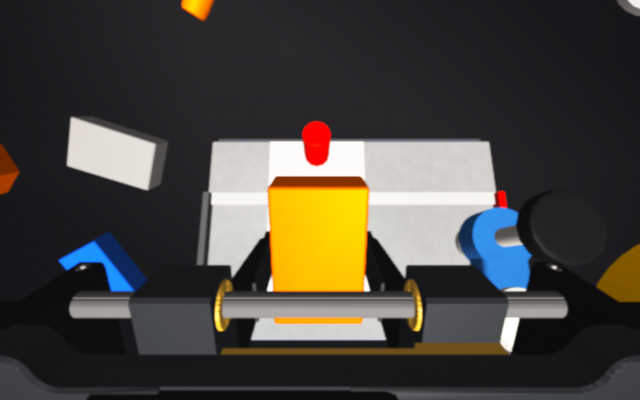

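The wrist view shows the block held level at (318,240), the knob top at (316,131) and the carriage's downhill part spanning columns 270–365. The cap is at (567,227). I'll turn these into a refined pocket position.

Run:
```python
from h import *
d=np.load("pics/w6.npz");I=d["pixels"];H=cv2.cvtColor(I,cv2.COLOR_BGR2HSV)
for c in blobs(d,(0,180,90),(4,255,255),100):
    x,y,w,h=cv2.boundingRect(c);
    if w<60 and x<400:
        p=c.reshape(-1,2); print("knob bbox",x,y,w,h)
        px=(x+(w-1)/2, y+(w-1)/2*0.95); print("knob",onplane(d,px,102).round(1), "width mm",np.linalg.norm(onplane(d,(x,px[1]),102)-onplane(d,(x+w,px[1]),102)).round(1))
g=cv2.cvtColor(I,cv2.COLOR_BGR2GRAY)
for r in(150,160,170,175,185): 
    row=I[r,215:480].min(1).astype(int); b=np.where(row>215)[0]+215; 
    # carriage top plane: z = 94+8.66+ (x-674)*tan30
    n=np.array([-.5,0,.866]); P0=np.array([679,126,94.])+10*n
    def hit(p):
        c,v=ray(d,p); return c+v*(n@(P0-c))/(n@v)
    print(r,b.min(),b.max(),hit((b.min()-.5,r)).round(1),hit((b.max()+.5,r)).round(1), len(b))
for c in blobs(d,(5,150,120),(25,255,255),2000):
    print("block",cv2.boundingRect(c))
for r in(190,200,210,220):
    m=cv2.inRange(H[r:r+1,250:400],np.array((5,120,120)),np.array((35,255,255)))[0];b=np.where(m)[0]+250
    z=147.4+35.5+15; print(r,b.min(),b.max(),onplane(d,(b.min()-.5,r),z).round(1),onplane(d,(b.max()+.5,r),z).round(1))
dk=cv2.inRange(I[180:275,515:612],np.array((0,0,0)),np.array((38,38,38)))
print("cap cand", [ (z,onplane(d,(567,227),z).round(1).tolist()) for z in(210,218,225)])
```

```text
knob bbox 302 121 30 44
knob [575.5 127.2 102. ] width mm 24.9
150 269 364 [593.9  79.2  56.4] [594.  174.6  56.5] 70
160 268 364 [603.   78.6  61.7] [603.1 174.2  61.7] 75
170 268 364 [612.   79.   66.9] [612.1 173.8  66.9] 97
175 268 365 [616.4  79.2  69.4] [616.5 174.6  69.5] 98
185 255 255 [625.2  67.   74.5] [625.2  67.9  74.5] 1
block (268, 177, 101, 115)
190 268 368 [597.  101.1 197.9] [597.1 155.8 197.9]
200 268 368 [602.7 100.8 197.9] [602.8 156.  197.9]
210 269 367 [608.5 101.1 197.9] [608.5 155.8 197.9]
220 269 367 [614.4 100.8 197.9] [614.4 156.  197.9]
cap cand [(210, [613.8, 257.4, 210.0]), (218, [610.5, 250.2, 218.0]), (225, [607.7, 243.9, 225.0])]
```

Refined values: carriage centre y≈126.5, pocket ≈(680,126.2,94). The tool can't tilt, so I'll let the block pivot about the pad axis: press its uphill bottom edge on the carriage's uphill lip until it lies parallel to the slope, then slide it down into the pocket. First I'll move to just above contact.

step_arm --moves '[{"tx": -12, "ty": 0, "tz": 5, "roll": 0}, {"tx": -26, "ty": 0, "tz": 15, "roll": 0}, {"tx": -37, "ty": 0, "tz": 25, "roll": 0}, {"tx": -37, "ty": 0, "tz": 32, "roll": 0}, {"tx": -37, "ty": 0, "tz": 35, "roll": 0}, {"tx": -37, "ty": 0, "tz": 35, "roll": 0}]'

```text
t: 11.22
eef_pos: [675.5, 125.8, 112.9]
tcp_rot: [-3.141, -0.002, 3.138]
ft_force: [-0.3, -0.5, -1.7]
opening: 0.586
grip_force: 30.0
```

step_arm --moves '[{"tx": 0, "ty": 0, "tz": 2, "roll": 0}, {"tx": 0, "ty": 0, "tz": 4, "roll": 0}, {"tx": 0, "ty": 0, "tz": 6, "roll": 0}, {"tx": 0, "ty": 0, "tz": 8, "roll": 0}]'

```text
t: 11.55
eef_pos: [675.6, 126.3, 107.3]
tcp_rot: [-3.141, -0.0, 3.139]
ft_force: [-7.8, -1.8, 9.0]
opening: 0.589
grip_force: 30.0
```

Contact came at z≈108, where predicted. I'm continuing down so the block pivots.

step_arm --moves '[{"tx": 0, "ty": 0, "tz": 2, "roll": 0}, {"tx": 0, "ty": 0, "tz": 4, "roll": 0}, {"tx": 0, "ty": 0, "tz": 6, "roll": 0}, {"tx": 0, "ty": 0, "tz": 8, "roll": 0}]'

```text
t: 11.88
eef_pos: [675.6, 126.3, 99.2]
tcp_rot: [-3.141, -0.0, 3.139]
ft_force: [-8.1, -2.4, 7.5]
opening: 0.583
grip_force: 30.0
```

step_arm --moves '[{"tx": 0, "ty": 0, "tz": 2, "roll": 0}, {"tx": 0, "ty": 0, "tz": 4, "roll": 0}, {"tx": 0, "ty": 0, "tz": 6, "roll": 0}, {"tx": 0, "ty": 0, "tz": 8, "roll": 0}, {"tx": 0, "ty": 0, "tz": 9, "roll": 0}, {"tx": 0, "ty": 0, "tz": 9, "roll": 0}]'

```text
t: 12.38
eef_pos: [676.0, 126.3, 90.0]
tcp_rot: [-3.141, 0.0, 3.139]
ft_force: [-5.2, -2.3, 4.6]
opening: 0.586
grip_force: 30.0
```

Run:
```python
from h import *
from cell import env, optics
d=optics.read_camera("wrist"); np.savez("pics/w7.npz",**d)
s=env.state();p=s["eef_pos"];print(s["t"],s["opening"],s["grip_force"],p,s["tcp_rot"],s["ft_force"])
c=max(blobs(d,(5,120,90),(35,255,255),2000),key=cv2.contourArea);print(cv2.boundingRect(c),cv2.approxPolyDP(c,3,True).reshape(-1,2).tolist())
# predicted tilted block corners about pivot
piv=p+[0,0,43]
for th in(20,25,30,35):
    a=np.radians(th);X=np.array([np.cos(a),0,np.sin(a)]);Z=np.array([-np.sin(a),0,np.cos(a)])
    print(th,[proj(d,piv+x*X+[0,y,0]+z*Z).round().tolist() for x,y,z in((-45,-28,7.5),(-45,28,7.5),(-45,-28,-22.5),(-45,28,-22.5))])
```

```text
12.4333 0.5888556468808794 30.00135362148285 [675.99647838 126.29493629  90.0419842 ] [-3.14138486e+00  3.63630595e-04  3.13887206e+00] [-4.91275759 -2.18533818  3.83815616]
(268, 174, 101, 118) [[274, 174], [269, 232], [270, 291], [366, 291], [364, 176]]
20 [[269.0, 178.0], [364.0, 178.0], [276.0, 184.0], [357.0, 184.0]]
25 [[270.0, 178.0], [363.0, 178.0], [277.0, 187.0], [356.0, 187.0]]
30 [[271.0, 179.0], [362.0, 179.0], [277.0, 191.0], [356.0, 191.0]]
35 [[272.0, 180.0], [361.0, 180.0], [278.0, 195.0], [355.0, 195.0]]
```

Run:
```python
from h import *
for f in("w6","w7"):
    d=np.load(f"pics/{f}.npz");I=d["pixels"]; print(f,[(r,I[r,300].tolist()) for r in range(168,196,2)])
from cell import env,optics
e=optics.read_camera("scene");t=optics.read_camera("top")
for n,d in(("scene",e),("top",t)):
    for c in blobs(d,(5,120,90),(35,255,255),15):
        x,y,w,h=cv2.boundingRect(c)
        if (n=="scene" and 330<x<375 and 200<y<270) or (n=="top" and 260<x<310 and 120<y<200): print(n,x,y,w,h,cv2.approxPolyDP(c,2,True).reshape(-1,2).tolist())
piv=np.array([676,126.3,133.])
for th in(0,20,27,30):
    a=np.radians(th);X=np.array([np.cos(a),0,np.sin(a)]);Z=np.array([-np.sin(a),0,np.cos(a)])
    print(th,[proj(e,piv+x*X+[0,y,0]+z*Z).round().tolist() for x,y,z in((-45,0,7.5),(45,0,7.5),(45,0,-22.5))])
a=cv2.resize(e["pixels"][190:290,300:420],(600,500),interpolation=cv2.INTER_CUBIC);cv2.imwrite("pics/s8.png",a)
```

```text
w6 [(168, [250, 252, 254]), (170, [250, 252, 254]), (172, [250, 252, 254]), (174, [250, 252, 254]), (176, [133, 149, 190]), (178, [0, 47, 129]), (180, [0, 47, 131]), (182, [0, 48, 131]), (184, [0, 49, 133]), (186, [0, 66, 186]), (188, [0, 134, 254]), (190, [0, 195, 255]), (192, [0, 208, 255]), (194, [0, 208, 255])]
w7 [(168, [251, 250, 251]), (170, [252, 250, 251]), (172, [220, 227, 238]), (174, [49, 114, 232]), (176, [0, 141, 255]), (178, [0, 147, 255]), (180, [0, 147, 255]), (182, [0, 147, 255]), (184, [0, 149, 255]), (186, [0, 150, 255]), (188, [0, 148, 255]), (190, [0, 150, 255]), (192, [0, 151, 255]), (194, [0, 150, 255])]
scene 343 240 20 18 [[344, 240], [343, 255], [358, 257], [362, 243]]
scene 344 235 17 4 [[344, 235], [349, 238], [360, 238]]
0 [[353.0, 230.0], [352.0, 256.0], [351.0, 260.0]]
20 [[353.0, 233.0], [352.0, 252.0], [351.0, 259.0]]
27 [[353.0, 234.0], [352.0, 251.0], [351.0, 258.0]]
30 [[352.0, 234.0], [352.0, 250.0], [351.0, 258.0]]
```

The tilting worked: the downhill end face is now hidden and the top's shading has changed. I'll finish the tilt, then slide down the slope over the pocket.

step_arm --moves '[{"tx": 0, "ty": 0, "tz": 2, "roll": 0}, {"tx": 0, "ty": 0, "tz": 4, "roll": 0}, {"tx": 3, "ty": 0, "tz": 5.5, "roll": 0}, {"tx": 6, "ty": 0, "tz": 7.5, "roll": 0}, {"tx": 9, "ty": 0, "tz": 9, "roll": 0}, {"tx": 12, "ty": 0, "tz": 11, "roll": 0}, {"tx": 12, "ty": 0, "tz": 11, "roll": 0}]'

```text
t: 13.12
eef_pos: [663.4, 126.6, 77.3]
tcp_rot: [-3.142, -0.002, 3.139]
ft_force: [0.9, -0.1, -2.5]
opening: 0.584
grip_force: 30.0
```

step_arm --moves '[{"tx": -1, "ty": 0, "tz": 1.7, "roll": 0}, {"tx": -2, "ty": 0, "tz": 3.5, "roll": 0}, {"tx": -2, "ty": 0, "tz": 3.5, "roll": 0}]'

```text
t: 13.37
eef_pos: [667.0, 126.6, 74.8]
tcp_rot: [3.141, 0.001, 3.139]
ft_force: [-0.8, 1.0, 5.7]
opening: 0.587
grip_force: 30.0
```

step_arm --moves '[{"tx": -0.5, "ty": 0, "tz": 0.9, "roll": 0}, {"tx": -1, "ty": 0, "tz": 1.7, "roll": 0}, {"tx": -1, "ty": 0, "tz": 1.7, "roll": 0}]'

```text
t: 13.62
eef_pos: [668.4, 126.6, 73.6]
tcp_rot: [3.141, 0.002, 3.139]
ft_force: [-0.1, -0.6, 7.4]
opening: 0.59
grip_force: 30.0
```

Run:
```python
from cell import env
s=env.state();print(s["t"],s["eef_pos"],s["ft_force"],s["moment"])
```

```text
13.6167 [668.39902076 126.62246166  73.64812703] [-0.09216845 -0.60004344  7.38888648] [ 0.1459955   0.36156551 -0.00723087]
```

step_arm --moves '[{"tx": 0.5, "ty": 0, "tz": 0.8, "roll": 0}, {"tx": 1, "ty": 0, "tz": 1.5, "roll": 0}, {"tx": 1, "ty": 0, "tz": 1.5, "roll": 0}]'

```text
t: 13.87
eef_pos: [668.2, 126.6, 72.8]
tcp_rot: [3.141, 0.004, 3.139]
ft_force: [0.8, 0.3, 10.3]
opening: 0.591
grip_force: 30.0
```

step_arm --moves '[{"tx": 0, "ty": 0, "tz": 0, "roll": 0}, {"tx": 0, "ty": 0, "tz": 0, "roll": 0}, {"tx": 0, "ty": 0, "tz": 0, "roll": 0}, {"tx": 0, "ty": 0, "tz": 0, "roll": 0}, {"tx": 0, "ty": 0, "tz": 0, "roll": 0}, {"tx": 10, "ty": 0, "tz": -30, "roll": 0}, {"tx": 35, "ty": 0, "tz": -60, "roll": 0}, {"tx": 60, "ty": 0, "tz": -85, "roll": 0}, {"tx": 60, "ty": 0, "tz": -90, "roll": 0}, {"tx": 60, "ty": 0, "tz": -90, "roll": 0}]' --grip 75

```text
t: 14.7
eef_pos: [606.9, 126.9, 163.2]
tcp_rot: [3.141, 0.004, 3.139]
ft_force: [0.8, 0.7, 0.4]
opening: 0.787
grip_force: 0.0
```

Run:
```python
from h import *
from cell import env, optics
s=env.state();print(s["t"],s["eef_pos"],s["ft_force"],s["opening"],s["grip_force"])
d=optics.read_camera("wrist"); np.savez("pics/w9.npz",**d)
P=np.array([680,126.3,94.]);X=np.array([.866,0,.5]);Z=np.array([-.5,0,.866]);Y=np.array([0,1,0])
def hit(d,p,P0):
    c,v=ray(d,p); return c+v*(Z@(P0-c))/(Z@v)
for n in("wrist","top","scene"):
    e=d if n=="wrist" else optics.read_camera(n)
    for c in blobs(e,(5,120,90),(35,255,255),60):
        q=cv2.approxPolyDP(c,3,True).reshape(-1,2); m=hit(e,q.mean(0),P+30*Z)
        if np.linalg.norm(m-P)<80:
            L=[hit(e,a,P+30*Z)-P for a in q]; print(n,cv2.boundingRect(c),q.tolist(),[[round(l@X,1),round(l@Y,1)] for l in L])
        
    print(" pred seated top",[proj(e,P+30*Z+a*X+b*Y).round().tolist() for a,b in((-45,-28),(-45,28),(45,28),(45,-28))])
cv2.imwrite("pics/w9.png",d["pixels"])
```

```text
14.7 [606.89013067 126.88817266 163.17575562] [0.83426134 0.66157802 0.40225905] 0.78667770611768 0.0
wrist (288, 216, 61, 76) [[290, 216], [288, 291], [348, 291], [346, 217]] [[np.float64(-48.0), np.float64(-25.9)], [np.float64(22.4), np.float64(-26.5)], [np.float64(22.5), np.float64(29.2)], [np.float64(-46.9), np.float64(28.9)]]
 pred seated top [[288.0, 219.0], [345.0, 219.0], [347.0, 317.0], [286.0, 317.0]]
 pred seated top [[297.0, 172.0], [278.0, 172.0], [276.0, 142.0], [296.0, 142.0]]
scene (343, 231, 18, 26) [[345, 232], [343, 254], [359, 256], [360, 234]] [[np.float64(-61.1), np.float64(-24.4)], [np.float64(67.4), np.float64(-27.4)], [np.float64(71.7), np.float64(22.8)], [np.float64(-55.6), np.float64(25.9)]]
 pred seated top [[344.0, 235.0], [361.0, 236.0], [361.0, 251.0], [343.0, 250.0]]
```

The block is in the pocket and released. The views put its downhill top edge slightly high, by about 2-3 px, so I'll press it home with the nearly closed fingers. The contact height will also tell me whether it is seated.

step_arm --moves '[{"tx": 0, "ty": 0, "tz": 0, "roll": 0}, {"tx": 0, "ty": 0, "tz": 0, "roll": 0}, {"tx": 0, "ty": 0, "tz": 0, "roll": 0}, {"tx": -10, "ty": 0, "tz": 0, "roll": 0}, {"tx": -25, "ty": 0, "tz": 10, "roll": 0}, {"tx": -40, "ty": 0, "tz": 25, "roll": 0}, {"tx": -48, "ty": 0, "tz": 40, "roll": 0}, {"tx": -48, "ty": 0, "tz": 50, "roll": 0}, {"tx": -48, "ty": 0, "tz": 58, "roll": 0}, {"tx": -48, "ty": 0, "tz": 65, "roll": 0}, {"tx": -48, "ty": 0, "tz": 68, "roll": 0}, {"tx": -48, "ty": 0, "tz": 70, "roll": 0}]' --grip 15

```text
t: 15.85
eef_pos: [654.2, 126.6, 91.7]
tcp_rot: [3.142, 0.0, 3.139]
ft_force: [-5.1, -0.8, 12.9]
opening: 0.161
grip_force: 7.2
```

step_arm --moves '[{"tx": -1, "ty": 0, "tz": 2, "roll": 0}, {"tx": -2, "ty": 0, "tz": 4, "roll": 0}, {"tx": -2, "ty": 0, "tz": 4, "roll": 0}]'

```text
t: 16.1
eef_pos: [654.7, 126.6, 91.1]
tcp_rot: [-3.142, -0.001, 3.139]
ft_force: [-20.8, -2.2, 31.3]
opening: 0.161
grip_force: 18.1
```

Contact came about 7 mm too high, so the block isn't home. I'll back off and look properly.

step_arm --moves '[{"tx": 5, "ty": 0, "tz": -25, "roll": 0}, {"tx": 25, "ty": 0, "tz": -55, "roll": 0}, {"tx": 60, "ty": 0, "tz": -70, "roll": 0}, {"tx": 100, "ty": 0, "tz": -75, "roll": 0}, {"tx": 130, "ty": 0, "tz": -75, "roll": 0}, {"tx": 140, "ty": 0, "tz": -75, "roll": 0}, {"tx": 140, "ty": 0, "tz": -75, "roll": 0}]'

```text
t: 16.68
eef_pos: [514.9, 127.1, 163.5]
tcp_rot: [3.141, 0.001, 3.139]
ft_force: [1.1, 0.3, 0.3]
opening: 0.156
grip_force: 0.0
```

Run:
```python
from h import *
from cell import env, optics
s=env.state();print(s["t"],s["eef_pos"])
w=optics.read_camera("wrist");t=optics.read_camera("top");e=optics.read_camera("scene")
for n,d in(("w10",w),("t10",t),("s10",e)): np.savez(f"pics/{n}.npz",**d)
o=np.zeros((600,800,3),np.uint8)
P=np.array([680,126.3,94.]); 
u,v=proj(w,P).astype(int);print(u,v)
a=cv2.resize(w["pixels"][max(0,v-60):v+60, max(0,u-70):u+70],(560,480) ,interpolation=cv2.INTER_CUBIC); 
cv2.imwrite("pics/wfull10.png",w["pixels"])
b=cv2.resize(t["pixels"][125:197,265:310],(240,384)[::1],interpolation=cv2.INTER_CUBIC)
c=cv2.resize(e["pixels"][210:265,325:375],(236,216),interpolation=cv2.INTER_CUBIC)
print(a.shape)
o[:480,:560]=a;o[:384,560:]=b;o[384:600,562:798]=c
cv2.imwrite("pics/c10.png",o)
```

```text
16.6833 [514.879642   127.12518488 163.46063971]
316 338
(480, 560, 3)
```

View pics/c10.png

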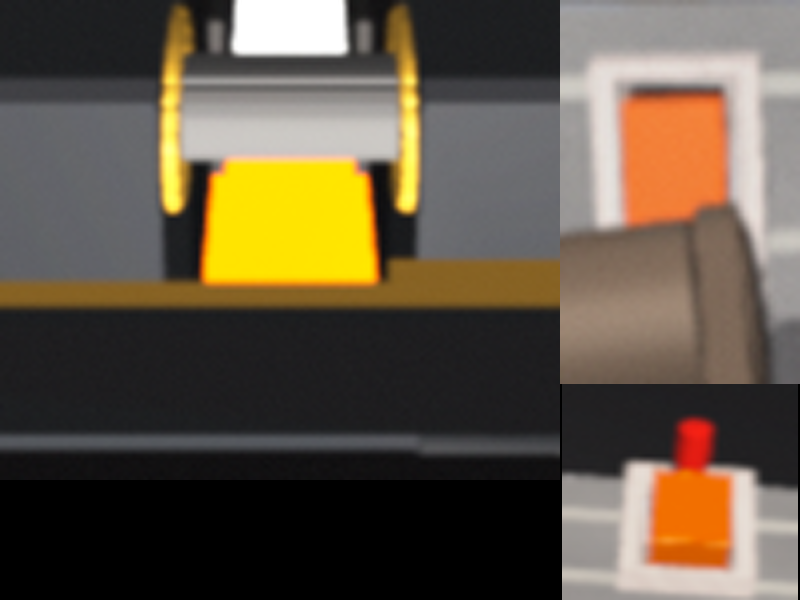

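The top inset shows a dark gap at the pocket's uphill end. In the scene inset the block's top reaches close to the knob, so its downhill end is riding on the downhill lip. I'll quantify that by two-view triangulation of the edges.

Run:
```python
from h import *
w=np.load("pics/w9.npz");t=np.load("pics/t10.npz");e=np.load("pics/s10.npz")
P=np.array([680,126.3,94.]);M=np.array([[.866,0,.5],[0,1,0],[-.5,0,.866]])
I=e["pixels"];print([(r,I[r,352].tolist()) for r in range(226,262)])
T=t["pixels"];print([(r,T[r,287].tolist()) for r in range(133,150)])
def edge(row_s,ot,po):
    # intersect in plane y~126 : two rays
    p,g=meet(ray(e,(352.5,row_s)),ray(ot,po));return (M@(p-P)).round(1),g.round(1)
for r in(231,232,233): print("downhill top",r,edge(r,w,(318,216)))
for r in(249,250,251): print("uphill top",r,edge(r,t,(287,142.6)))
print(proj(e,P+np.array([.866,0,.5])*45+10*np.array([-.5,0,.866])), proj(e,P+np.array([.866,0,.5])*47+10*np.array([-.5,0,.866])))
```

```text
[(226, [19, 28, 224]), (227, [18, 29, 225]), (228, [19, 29, 226]), (229, [18, 28, 226]), (230, [18, 30, 226]), (231, [13, 54, 229]), (232, [0, 94, 237]), (233, [0, 111, 241]), (234, [0, 112, 242]), (235, [0, 111, 242]), (236, [0, 111, 242]), (237, [0, 111, 242]), (238, [0, 111, 242]), (239, [0, 111, 242]), (240, [0, 111, 242]), (241, [0, 111, 242]), (242, [0, 111, 242]), (243, [0, 111, 242]), (244, [0, 111, 242]), (245, [0, 111, 242]), (246, [0, 111, 242]), (247, [0, 111, 242]), (248, [0, 114, 243]), (249, [0, 118, 241]), (250, [0, 105, 228]), (251, [0, 93, 216]), (252, [0, 90, 211]), (253, [0, 91, 211]), (254, [0, 90, 210]), (255, [33, 99, 210]), (256, [104, 139, 217]), (257, [172, 189, 224]), (258, [199, 209, 225]), (259, [201, 210, 222]), (260, [200, 209, 222]), (261, [199, 207, 221])]
[(133, [154, 155, 157]), (134, [162, 164, 170]), (135, [180, 183, 194]), (136, [200, 205, 216]), (137, [211, 218, 225]), (138, [213, 217, 226]), (139, [199, 203, 214]), (140, [162, 165, 172]), (141, [99, 102, 114]), (142, [51, 71, 132]), (143, [45, 95, 198]), (144, [51, 114, 234]), (145, [55, 126, 242]), (146, [57, 129, 244]), (147, [57, 129, 243]), (148, [56, 129, 243]), (149, [56, 129, 243])]
downhill top 231 (array([-45.3,   0.6,  46.1]), np.float64(1.8))
downhill top 232 (array([-46. ,   0.8,  41.8]), np.float64(1.5))
downhill top 233 (array([-46.7,   0.9,  37.4]), np.float64(1.1))
uphill top 249 (array([44.8, -0.9, 35.8]), np.float64(5.1))
uphill top 250 (array([43.6, -0.5, 31.2]), np.float64(5.0))
uphill top 251 (array([42.3, -0.2, 26.5]), np.float64(5.0))
[351.36133774 255.74626737] [351.35220501 256.10948338]
```

The block's downhill bottom edge sits at about x_p≈-50, on the lead-in, and its uphill end is on the floor with about 7 mm spare. I'll nudge it uphill by its downhill top edge, coming down between the knob and the block.

step_arm --moves '[{"tx": -20, "ty": 0, "tz": 0, "roll": 0}, {"tx": -45, "ty": 0, "tz": 0, "roll": 0}, {"tx": -70, "ty": 0, "tz": 0, "roll": 0}, {"tx": -85, "ty": 0, "tz": 10, "roll": 0}, {"tx": -87, "ty": 0, "tz": 30, "roll": 0}, {"tx": -87, "ty": 0, "tz": 55, "roll": 0}, {"tx": -87, "ty": 0, "tz": 80, "roll": 0}, {"tx": -87, "ty": 0, "tz": 93, "roll": 0}, {"tx": -87, "ty": 0, "tz": 97, "roll": 0}, {"tx": -87, "ty": 0, "tz": 97, "roll": 0}]'

```text
t: 17.67
eef_pos: [603.9, 126.5, 63.6]
tcp_rot: [-3.141, -0.002, 3.139]
ft_force: [-1.2, 0.5, -0.5]
opening: 0.152
grip_force: 0.0
```

step_arm --moves '[{"tx": -2, "ty": 0, "tz": 0, "roll": 0}, {"tx": -4, "ty": 0, "tz": 0, "roll": 0}, {"tx": -6, "ty": 0, "tz": 0, "roll": 0}, {"tx": -8, "ty": 0, "tz": 0, "roll": 0}, {"tx": -9, "ty": 0, "tz": 0, "roll": 0}, {"tx": -9, "ty": 0, "tz": 0, "roll": 0}]'

```text
t: 18.17
eef_pos: [609.6, 126.7, 65.9]
tcp_rot: [-3.141, -0.006, 3.139]
ft_force: [-17.7, -0.8, 9.3]
opening: 0.16
grip_force: 8.5
```

step_arm --moves '[{"tx": -2, "ty": 0, "tz": 0, "roll": 0}, {"tx": -3, "ty": 0, "tz": 0, "roll": 0}, {"tx": -3, "ty": 0, "tz": 0, "roll": 0}]'

```text
t: 18.42
eef_pos: [610.1, 126.7, 65.9]
tcp_rot: [-3.141, -0.011, 3.139]
ft_force: [-28.4, -0.2, 16.4]
opening: 0.159
grip_force: 14.1
```

step_arm --moves '[{"tx": -2, "ty": 0, "tz": 0, "roll": 0}, {"tx": -3, "ty": 0, "tz": 0, "roll": 0}, {"tx": -3, "ty": 0, "tz": 0, "roll": 0}]'

```text
t: 18.67
eef_pos: [615.6, 126.8, 65.8]
tcp_rot: [-3.141, -0.006, 3.139]
ft_force: [-15.9, -1.3, -4.5]
opening: 0.158
grip_force: 8.5
```

It broke free and moved about 5.5 mm uphill. I'll retreat and measure.

step_arm --moves '[{"tx": 6, "ty": 0, "tz": 0, "roll": 0}, {"tx": 12, "ty": 0, "tz": -20, "roll": 0}, {"tx": 12, "ty": 0, "tz": -55, "roll": 0}, {"tx": 12, "ty": 0, "tz": -90, "roll": 0}, {"tx": 12, "ty": 0, "tz": -98, "roll": 0}, {"tx": 12, "ty": 0, "tz": -98, "roll": 0}]'

```text
t: 19.17
eef_pos: [608.2, 126.9, 166.9]
tcp_rot: [3.141, 0.007, 3.139]
ft_force: [0.4, 0.1, -0.8]
opening: 0.16
grip_force: 0.0
```

```bash
cat > chk.py <<'E'
from h import *
from cell import env, optics
s=env.state();print(s["t"],s["eef_pos"],s["ft_force"].round(1))
P=np.array([680,126.3,94.]);M=np.array([[.866,0,.5],[0,1,0],[-.5,0,.866]])
w=optics.read_camera("wrist");e=optics.read_camera("scene");cv2.imwrite("pics/wchk.png",w["pixels"])
c=max(blobs(w,(5,120,90),(35,255,255),1000),key=cv2.contourArea);x,y,ww,hh=cv2.boundingRect(c);print("wrist",x,y,ww,hh,"pred seated",[proj(w,P+M.T@[-45,b,30]).round(1).tolist() for b in(-28,28)])
I=e["pixels"].astype(int);col=[int(round(proj(e,P+M.T@[0,0,30])[0]))][0]
print("scene col",col,[(r,I[r,col,1],I[r,col,2]) for r in range(228,260)])
print("pred rows down-top, up-top, up-lip",[proj(e,P+M.T@v).round(1)[1] for v in([-45,0,30],[45,0,30],[45,0,10])])
for r in(232,233,234,235,236): 
    p,g=meet(ray(e,(col+.5,r)),ray(w,(x+ww/2,y))); print(r,(M@(p-P)).round(1),g.round(1))
E
python3 chk.py
```

```text
19.1667 [608.23138111 126.8592305  166.91331999] [ 0.4  0.1 -0.8]
wrist 289 218 58 74 pred seated [[288.2, 216.2], [344.9, 216.0]]
scene col 352 [(228, np.int64(29), np.int64(226)), (229, np.int64(28), np.int64(226)), (230, np.int64(28), np.int64(226)), (231, np.int64(28), np.int64(226)), (232, np.int64(30), np.int64(225)), (233, np.int64(54), np.int64(224)), (234, np.int64(98), np.int64(223)), (235, np.int64(121), np.int64(229)), (236, np.int64(116), np.int64(233)), (237, np.int64(107), np.int64(234)), (238, np.int64(104), np.int64(234)), (239, np.int64(104), np.int64(234)), (240, np.int64(104), np.int64(234)), (241, np.int64(104), np.int64(234)), (242, np.int64(104), np.int64(234)), (243, np.int64(105), np.int64(234)), (244, np.int64(105), np.int64(235)), (245, np.int64(105), np.int64(235)), (246, np.int64(105), np.int64(235)), (247, np.int64(105), np.int64(235)), (248, np.int64(106), np.int64(235)), (249, np.int64(115), np.int64(239)), (250, np.int64(134), np.int64(245)), (251, np.int64(125), np.int64(240)), (252, np.int64(106), np.int64(231)), (253, np.int64(99), np.int64(227)), (254, np.int64(99), np.int64(226)), (255, np.int64(108), np.int64(226)), (256, np.int64(144), np.int64(226)), (257, np.int64(191), np.int64(227)), (258, np.int64(209), np.int64(225)), (259, np.int64(210), np.int64(223))]
pred rows down-top, up-top, up-lip [np.float64(235.1), np.float64(250.6), np.float64(255.7)]
232 [-40.7   0.7  45.1] 1.6
233 [-41.4   0.8  40.8] 1.3
234 [-42.1   1.   36.4] 1.0
235 [-42.8   1.1  32.1] 0.6
236 [-43.5   1.3  27.7] 0.3
```

The block has dropped in, with the downhill edge now within about 3 mm. I'll press its downhill half; seated contact there should come at z≈72.

step_arm --moves '[{"tx": -10, "ty": 0, "tz": 20, "roll": 0}, {"tx": -25, "ty": 0, "tz": 50, "roll": 0}, {"tx": -25, "ty": 0, "tz": 75, "roll": 0}, {"tx": -25, "ty": 0, "tz": 86, "roll": 0}, {"tx": -25, "ty": 0, "tz": 88, "roll": 0}, {"tx": -25, "ty": 0, "tz": 88, "roll": 0}]'

```text
t: 19.77
eef_pos: [630.4, 126.3, 73.9]
tcp_rot: [-3.141, -0.003, 3.139]
ft_force: [-1.0, 0.3, 0.2]
opening: 0.156
grip_force: 0.7
```

step_arm --moves '[{"tx": -1, "ty": 0, "tz": 2, "roll": 0}, {"tx": -2, "ty": 0, "tz": 4, "roll": 0}, {"tx": -2, "ty": 0, "tz": 4, "roll": 0}]'

```text
t: 20.02
eef_pos: [631.0, 126.5, 72.7]
tcp_rot: [-3.141, -0.005, 3.139]
ft_force: [-19.2, -2.6, 26.1]
opening: 0.157
grip_force: 15.3
```

step_arm --moves '[{"tx": -1, "ty": 0, "tz": 2, "roll": 0}, {"tx": -2, "ty": 0, "tz": 4, "roll": 0}, {"tx": -2, "ty": 0, "tz": 4, "roll": 0}]'

```text
t: 20.27
eef_pos: [631.4, 126.8, 72.0]
tcp_rot: [-3.141, -0.006, 3.139]
ft_force: [-38.2, -2.6, 58.1]
opening: 0.155
grip_force: 34.5
```

step_arm --moves '[{"tx": 0, "ty": 0, "tz": -15, "roll": 0}, {"tx": -10, "ty": 0, "tz": -36, "roll": 0}, {"tx": -35, "ty": 0, "tz": -42, "roll": 0}, {"tx": -41, "ty": 0, "tz": -40, "roll": 0}, {"tx": -41, "ty": 0, "tz": -36, "roll": 0}, {"tx": -41, "ty": 0, "tz": -36, "roll": 0}]'

```text
t: 20.77
eef_pos: [675.1, 126.4, 100.9]
tcp_rot: [-3.141, -0.003, 3.139]
ft_force: [-0.2, -0.2, -0.8]
opening: 0.157
grip_force: 0.0
```

step_arm --moves '[{"tx": 0, "ty": 0, "tz": 2, "roll": 0}, {"tx": 0, "ty": 0, "tz": 4, "roll": 0}, {"tx": 0, "ty": 0, "tz": 4, "roll": 0}]'

```text
t: 21.02
eef_pos: [675.7, 126.5, 99.3]
tcp_rot: [-3.142, -0.001, 3.139]
ft_force: [-2.7, -0.9, 6.9]
opening: 0.156
grip_force: 3.8
```

The two contacts, (631,73) and (676,99.4), give a slope of 30.2°. So the block lies flat on the floor and is seated.

Next is the carriage. Pushing the knob with an upright tool would run the gripper body into the gauge cap. Instead I'll turn the gripper 90° and push the carriage's side with the open uphill finger, which just clears the cap. First I rise and turn.

step_arm --moves '[{"tx": 2, "ty": 0, "tz": -15, "roll": 0}, {"tx": 6, "ty": -3, "tz": -45, "roll": 0.1}, {"tx": 12, "ty": -8, "tz": -75, "roll": 0.22}, {"tx": 20, "ty": -15, "tz": -85, "roll": 0.34}, {"tx": 27, "ty": -23, "tz": -85, "roll": 0.46}, {"tx": 34, "ty": -31, "tz": -85, "roll": 0.58}, {"tx": 41, "ty": -39, "tz": -85, "roll": 0.7}, {"tx": 48, "ty": -47, "tz": -85, "roll": 0.82}, {"tx": 54, "ty": -55, "tz": -85, "roll": 0.94}, {"tx": 60, "ty": -62, "tz": -85, "roll": 1.06}, {"tx": 65, "ty": -68, "tz": -85, "roll": 1.18}, {"tx": 67, "ty": -72, "tz": -85, "roll": 1.3}]' --grip 95

```text
t: 22.02
eef_pos: [607.9, 54.3, 183.6]
tcp_rot: [-3.14, -0.0, 1.833]
ft_force: [-0.2, 0.4, 0.3]
opening: 0.941
grip_force: 0.0
```

step_arm --moves '[{"tx": 0, "ty": 0, "tz": 0, "roll": 0.12}, {"tx": 0, "ty": 0, "tz": 0, "roll": 0.24}, {"tx": 0, "ty": 0, "tz": 0, "roll": 0.276}, {"tx": 0, "ty": 0, "tz": 0, "roll": 0.276}, {"tx": 0, "ty": 0, "tz": 0, "roll": 0.276}]'

```text
t: 22.43
eef_pos: [608.7, 54.7, 183.7]
tcp_rot: [-3.141, -0.0, 1.565]
ft_force: [1.0, -1.0, -0.3]
opening: 0.997
grip_force: 0.0
```

Run:
```python
from h import *
from cell import env, optics
s=env.state();print(s["t"],s["eef_pos"],s["tcp_rot"],s["opening"])
w=optics.read_camera("wrist");t=optics.read_camera("top");e=optics.read_camera("scene")
for n,d in(("w11",w),("t11",t),("s11",e)): np.savez(f"pics/{n}.npz",**d)
P=np.array([680,126.3,96.]);M=np.array([[.866,0,.5],[0,1,0],[-.5,0,.866]])
for n,d in(("w",w),("t",t),("s",e)):
  for c in blobs(d,(5,120,90),(35,255,255),60):
    g=c.reshape(-1,2).mean(0); pr=proj(d,P+M.T@[0,0,30])
    if np.hypot(*(g-pr))<60: print(n,cv2.boundingRect(c),cv2.approxPolyDP(c,2,True).reshape(-1,2).tolist(),[proj(d,P+M.T@[a,b,30]).round(1).tolist() for a,b in((-45,-28),(-45,28),(45,28),(45,-28))])
```

```text
22.4333 [608.74442143  54.74302725 183.73525214] [-3.14087712e+00 -1.04014171e-04  1.56464437e+00] 0.9974364884015272
w (337, 86, 109, 72) [[445, 90], [433, 86], [339, 91], [337, 149], [433, 157], [439, 148]] [[335.8, 152.7], [336.5, 91.7], [440.7, 87.9], [432.8, 160.0]]
s (343, 235, 18, 22) [[346, 235], [343, 254], [359, 256], [360, 237]] [[343.8, 234.2], [360.7, 235.5], [360.7, 251.0], [343.0, 249.6]]
```

The wrist view's corners match the seated prediction to within about 3 px. I'm descending beside the carriage.

step_arm --moves '[{"tx": 0, "ty": 0, "tz": 20, "roll": 0}, {"tx": 0, "ty": 0, "tz": 50, "roll": 0}, {"tx": 0, "ty": 0, "tz": 85, "roll": 0}, {"tx": 0, "ty": 0, "tz": 110, "roll": 0}, {"tx": 0, "ty": 0, "tz": 122, "roll": 0}, {"tx": 0, "ty": 0, "tz": 128, "roll": 0}, {"tx": 0, "ty": 0, "tz": 131, "roll": 0}, {"tx": 0, "ty": 0, "tz": 131, "roll": 0}]'

```text
t: 23.25
eef_pos: [609.7, 54.7, 53.7]
tcp_rot: [3.141, -0.0, 1.563]
ft_force: [0.2, -0.1, -0.9]
opening: 1.002
grip_force: 0.0
```

step_arm --moves '[{"tx": 4, "ty": 0, "tz": 0, "roll": 0}, {"tx": 8, "ty": 0, "tz": 0, "roll": 0}, {"tx": 12, "ty": 0, "tz": 0, "roll": 0}, {"tx": 16, "ty": 0, "tz": 0, "roll": 0}, {"tx": 20, "ty": 0, "tz": 0, "roll": 0}, {"tx": 24, "ty": 0, "tz": 0, "roll": 0}]'

```text
t: 23.75
eef_pos: [609.8, 78.9, 53.6]
tcp_rot: [3.141, 0.0, 1.563]
ft_force: [-0.1, -2.3, 2.3]
opening: 0.998
grip_force: 1.4
```

step_arm --moves '[{"tx": 5, "ty": 0, "tz": 0, "roll": 0}, {"tx": 12, "ty": 0, "tz": 0, "roll": 0}, {"tx": 20, "ty": 0, "tz": 0, "roll": 0}, {"tx": 29, "ty": 0, "tz": 0, "roll": 0}, {"tx": 38, "ty": 0, "tz": 0, "roll": 0}, {"tx": 47, "ty": 0, "tz": 0, "roll": 0}, {"tx": 56, "ty": 0, "tz": 0, "roll": 0}, {"tx": 64, "ty": 0, "tz": 0, "roll": 0}, {"tx": 71, "ty": 0, "tz": 0, "roll": 0}, {"tx": 76, "ty": 0, "tz": 0, "roll": 0}, {"tx": 78, "ty": 0, "tz": 0, "roll": 0}]'

```text
t: 24.67
eef_pos: [609.9, 157.6, 53.0]
tcp_rot: [-3.141, -0.0, 1.564]
ft_force: [-1.1, -2.2, 2.6]
opening: 0.996
grip_force: 1.3
```

```bash
cat > kn.py <<'E'
from h import *
from cell import env, optics
s=env.state();print(s["t"],s["eef_pos"],s["ft_force"].round(1))
P=np.array([680,126.3,96.]);M=np.array([[.866,0,.5],[0,1,0],[-.5,0,.866]])
e=optics.read_camera("scene");t=optics.read_camera("top")
for n,d,bx in(("s",e,(335,400,200,245)),("t",t,(215,300,170,205))):
    for c in blobs(d,(0,180,90),(4,255,255),8):
        x,y,w,h=cv2.boundingRect(c)
        if bx[0]<x<bx[1] and bx[2]<y<bx[3]: 
            p=(x+(w-1)/2,y+3.5) if n=="s" else (x+(w-1)/2,y+h-4.5); print(n,"knob",x,y,w,h,onplane(d,p,102).round(1))
pr=proj(e,P+M.T@[0,s["eef_pos"][1]+10+47.6-126.3,30])
for c in blobs(e,(5,120,90),(35,255,255),60):
    if np.hypot(*(c.reshape(-1,2).mean(0)-pr))<30: print("block",cv2.boundingRect(c),"pred",[proj(e,P+M.T@[a,s["eef_pos"][1]+57.6-126.3+b,30]).round(1).tolist() for a,b in((-45,-28),(-45,28),(45,28),(45,-28))])
E
python3 kn.py
```

```text
24.6667 [609.87287793 157.57940178  52.96911011] [-1.1 -2.2  2.6]
s knob 375 220 9 16 [577.1 213.7 102. ]
block (371, 237, 16, 22) pred [[370.6, 236.2], [387.5, 237.5], [388.8, 253.1], [371.1, 251.8]]
```

The carriage follows and the block is still seated. About 33 mm to go.

step_arm --moves '[{"tx": 4, "ty": 0, "tz": 0, "roll": 0}, {"tx": 9, "ty": 0, "tz": 0, "roll": 0}, {"tx": 14, "ty": 0, "tz": 0, "roll": 0}, {"tx": 19, "ty": 0, "tz": 0, "roll": 0}, {"tx": 23, "ty": 0, "tz": 0, "roll": 0}, {"tx": 26, "ty": 0, "tz": 0, "roll": 0}, {"tx": 26, "ty": 0, "tz": 0, "roll": 0}]'

```text
t: 25.35
eef_pos: [610.3, 183.5, 53.1]
tcp_rot: [3.141, -0.0, 1.563]
ft_force: [-0.1, -1.5, -0.9]
opening: 0.996
grip_force: 0.0
```

step_arm --moves '[{"tx": 1, "ty": 0, "tz": 0, "roll": 0}, {"tx": 2, "ty": 0, "tz": 0, "roll": 0}, {"tx": 3, "ty": 0, "tz": 0, "roll": 0}, {"tx": 4, "ty": 0, "tz": 0, "roll": 0}, {"tx": 4, "ty": 0, "tz": 0, "roll": 0}]'

```text
t: 25.77
eef_pos: [610.5, 186.7, 53.2]
tcp_rot: [3.141, -0.0, 1.563]
ft_force: [0.1, -1.4, -0.4]
opening: 1.0
grip_force: 0.9
```

step_arm --moves '[{"tx": 1, "ty": 0, "tz": 0, "roll": 0}, {"tx": 2, "ty": 0, "tz": 0, "roll": 0}, {"tx": 2, "ty": 0, "tz": 0, "roll": 0}]'

```text
t: 26.02
eef_pos: [610.4, 188.8, 53.2]
tcp_rot: [3.141, -0.0, 1.563]
ft_force: [-0.2, -1.4, -0.2]
opening: 0.999
grip_force: 0.9
```

step_arm --moves '[{"tx": 1, "ty": 0, "tz": 0, "roll": 0}, {"tx": 2, "ty": 0, "tz": 0, "roll": 0}, {"tx": 2, "ty": 0, "tz": 0, "roll": 0}]'

```text
t: 26.27
eef_pos: [610.5, 190.6, 53.2]
tcp_rot: [3.141, 0.0, 1.563]
ft_force: [0.2, -3.9, 0.4]
opening: 0.998
grip_force: 1.7
```

step_arm --moves '[{"tx": 1, "ty": 0, "tz": 0, "roll": 0}, {"tx": 2, "ty": 0, "tz": 0, "roll": 0}, {"tx": 2, "ty": 0, "tz": 0, "roll": 0}]'

```text
t: 26.52
eef_pos: [610.5, 190.9, 53.2]
tcp_rot: [-3.141, 0.002, 1.562]
ft_force: [-0.2, -14.6, 2.8]
opening: 1.001
grip_force: 7.1
```

```bash
python3 kn.py
```

```text
26.5167 [610.46509514 190.92823547  53.22268146] [ -0.2 -14.6   2.8]
s knob 386 221 4 5 [578.5 242.2 102. ]
```

The carriage stopped at y=190.9, where predicted, with 15 N through the finger. It's at its stop. I'm retreating, rising and closing the fingers.

step_arm --moves '[{"tx": -8, "ty": 0, "tz": 0, "roll": 0}, {"tx": -25, "ty": 0, "tz": 0, "roll": 0}, {"tx": -40, "ty": 0, "tz": -10, "roll": 0}, {"tx": -45, "ty": 0, "tz": -40, "roll": 0}, {"tx": -45, "ty": 0, "tz": -75, "roll": 0}, {"tx": -45, "ty": 0, "tz": -110, "roll": 0}, {"tx": -45, "ty": 0, "tz": -145, "roll": 0}, {"tx": -45, "ty": 0, "tz": -170, "roll": 0}, {"tx": -45, "ty": 0, "tz": -185, "roll": 0}, {"tx": -45, "ty": 0, "tz": -190, "roll": 0}, {"tx": -45, "ty": 0, "tz": -190, "roll": 0}]' --grip 0

```text
t: 27.53
eef_pos: [610.3, 147.5, 244.7]
tcp_rot: [3.139, -0.001, 1.563]
ft_force: [-0.6, 0.1, -0.6]
opening: 0.286
grip_force: 0.0
```

Run:
```python
from h import *
from cell import env, optics
s=env.state();print(s["t"],s["eef_pos"],s["opening"])
t=optics.read_camera("top");e=optics.read_camera("scene");w=optics.read_camera("wrist")
for n,d in(("w12",w),("t12",t),("s12",e)): np.savez(f"pics/{n}.npz",**d); 
P=np.array([680.5,248,96.]);M=np.array([[.866,0,.5],[0,1,0],[-.5,0,.866]])
print("cap pred",P+M.T@[0,0,143])
for n,d in(("s",e),("t",t),("w",w)):
    print(n,"pred cap",proj(d,P+M.T@[0,0,143]).round(1),"pred blocktop",proj(d,P+M.T@[0,0,30]).round(1),"pred knob",proj(d,P+M.T@[-88,0,60]).round(1))
    for nm,lo,hi in(("amber",(5,120,90),(35,255,255)),("red",(0,180,90),(4,255,255))):
      for c in blobs(d,lo,hi,6):
        if np.hypot(*(c.reshape(-1,2).mean(0)-proj(d,P+M.T@[-40,0,40])))<60: print(nm,cv2.boundingRect(c),cv2.approxPolyDP(c,2,True).reshape(-1,2).tolist())
# black cap in wrist: dark ellipse
g=cv2.cvtColor(w["pixels"],cv2.COLOR_BGR2GRAY);u,v=proj(w,P+M.T@[0,0,143]).astype(int)
if 0<u<640 and 0<v<400:
    print(g[v-2:v+3,u-60:u+61:6].mean(0).round(), g[max(0,v-60):v+61:6,u-2:u+3].mean(1).round())
```

```text
27.5333 [610.2545891  147.5302963  244.70349969] 0.28557066466858566
cap pred [609.    248.    219.838]
s pred cap [393.7 215.4] pred blocktop [389.6 245.4] pred knob [389.3 223.3]
amber (381, 238, 6, 21) [[381, 238], [381, 257], [384, 258], [386, 238]]
amber (359, 191, 2, 7) [[359, 191], [360, 197]]
red (406, 246, 5, 21) [[407, 246], [410, 266]]
red (385, 221, 6, 5) [[389, 221], [385, 224], [389, 224]]
t pred cap [238.  169.8] pred blocktop [244.3 157.6] pred knob [245. 190.]
w pred cap [316.3  85.9] pred blocktop [371.8  92.1] pred knob [285.4  93.7]
amber (333, 106, 88, 14) [[420, 107], [406, 112], [397, 112], [387, 107], [369, 107], [355, 113], [341, 113], [333, 108], [333, 117], [413, 119], [418, 117]]
amber (357, 60, 38, 9) [[394, 60], [357, 64], [367, 68], [386, 67]]
red (277, 82, 25, 23) [[280, 84], [277, 95], [282, 103], [301, 103], [295, 83]]
[ 41.  43.  43.  45.  71.  75.  71.  24.  24.  25.  24.  25.  25.  26.
  27. 157. 157.  98.  97.  96.  96.] [ 54.  55.  57. 158. 161. 230.  24.  25.  24.  25.  25.  24.  24.  25.
  24. 233. 233. 234. 211. 162. 162.]
```

The cap is confirmed at about (609,248,220) in the wrist view, and the block and knob are where predicted for the stop. I'm moving above the cap.

step_arm --moves '[{"tx": 15, "ty": -3, "tz": 0, "roll": 0}, {"tx": 40, "ty": -8, "tz": 0, "roll": 0}, {"tx": 70, "ty": -13, "tz": 0, "roll": 0}, {"tx": 92, "ty": -13, "tz": 0, "roll": 0}, {"tx": 100, "ty": -13, "tz": 10, "roll": 0}, {"tx": 100, "ty": -13, "tz": 30, "roll": 0}, {"tx": 100, "ty": -13, "tz": 45, "roll": 0}, {"tx": 100, "ty": -13, "tz": 52, "roll": 0}, {"tx": 100, "ty": -13, "tz": 52, "roll": 0}]'

```text
t: 28.43
eef_pos: [596.8, 247.5, 188.4]
tcp_rot: [-3.138, 0.001, 1.563]
ft_force: [1.0, 0.2, 0.3]
opening: 0.007
grip_force: 0.0
```

step_arm --moves '[{"tx": 0, "ty": 0.5, "tz": 2, "roll": 0}, {"tx": 0, "ty": 1, "tz": 4, "roll": 0}, {"tx": 0, "ty": 2, "tz": 6, "roll": 0}, {"tx": 0, "ty": 3, "tz": 8, "roll": 0}, {"tx": 0, "ty": 4, "tz": 10, "roll": 0}]'

```text
t: 28.85
eef_pos: [602.2, 247.7, 181.6]
tcp_rot: [3.14, -0.0, 1.563]
ft_force: [0.4, -0.1, 2.1]
opening: 0.004
grip_force: 1.0
```

step_arm --moves '[{"tx": 0, "ty": 1, "tz": 2, "roll": 0}, {"tx": 0, "ty": 2, "tz": 4, "roll": 0}, {"tx": 0, "ty": 3.5, "tz": 6, "roll": 0}, {"tx": 0, "ty": 4.5, "tz": 8, "roll": 0}, {"tx": 0, "ty": 6, "tz": 10, "roll": 0}, {"tx": 0, "ty": 6, "tz": 10, "roll": 0}]'

```text
t: 29.35
eef_pos: [608.0, 247.7, 170.7]
tcp_rot: [-3.141, -0.0, 1.563]
ft_force: [-0.5, 1.1, 3.2]
opening: 0.005
grip_force: 1.3
```

step_arm --moves '[{"tx": 0, "ty": 0.6, "tz": 1, "roll": 0}, {"tx": 0, "ty": 1.2, "tz": 2, "roll": 0}, {"tx": 0, "ty": 1.8, "tz": 3, "roll": 0}, {"tx": 0, "ty": 1.8, "tz": 3, "roll": 0}]'

```text
t: 29.68
eef_pos: [609.6, 247.7, 167.9]
tcp_rot: [-3.141, -0.0, 1.563]
ft_force: [-0.5, 0.5, 3.0]
opening: 0.006
grip_force: 1.5
```

step_arm --moves '[{"tx": 0, "ty": 0.6, "tz": 1, "roll": 0}, {"tx": 0, "ty": 1.2, "tz": 2, "roll": 0}, {"tx": 0, "ty": 1.2, "tz": 2, "roll": 0}]'

```text
t: 29.93
eef_pos: [610.9, 247.7, 165.9]
tcp_rot: [-3.141, -0.0, 1.563]
ft_force: [-1.3, -0.0, 3.7]
opening: 0.004
grip_force: 1.6
```

step_arm --moves '[{"tx": 0, "ty": 0.5, "tz": 0.8, "roll": 0}, {"tx": 0, "ty": 0.9, "tz": 1.5, "roll": 0}, {"tx": 0, "ty": 0.9, "tz": 1.5, "roll": 0}]'

```text
t: 30.18
eef_pos: [611.1, 247.7, 165.6]
tcp_rot: [-3.141, -0.0, 1.563]
ft_force: [-7.1, -1.0, 12.2]
opening: 0.004
grip_force: 6.9
```

The force jumped to 14 N after about 20 mm of travel, so the foot is on the block. I'll hold, then release back along the same line.

step_arm --moves '[{"tx": 0, "ty": 0, "tz": 0, "roll": 0}, {"tx": 0, "ty": 0, "tz": 0, "roll": 0}, {"tx": 0, "ty": 0, "tz": 0, "roll": 0}, {"tx": 0, "ty": 0, "tz": 0, "roll": 0}, {"tx": 0, "ty": 0, "tz": 0, "roll": 0}, {"tx": 0, "ty": 0, "tz": 0, "roll": 0}, {"tx": 0, "ty": 0, "tz": 0, "roll": 0}, {"tx": 0, "ty": 0, "tz": 0, "roll": 0}, {"tx": 0, "ty": 0, "tz": 0, "roll": 0}]'

```text
t: 30.93
eef_pos: [611.1, 247.7, 165.6]
tcp_rot: [-3.141, -0.0, 1.563]
ft_force: [-7.3, -1.1, 11.4]
opening: 0.005
grip_force: 6.9
```

step_arm --moves '[{"tx": 0, "ty": -2, "tz": -3, "roll": 0}, {"tx": 0, "ty": -4, "tz": -7, "roll": 0}, {"tx": 0, "ty": -7, "tz": -12, "roll": 0}, {"tx": 0, "ty": -10, "tz": -17, "roll": 0}, {"tx": 0, "ty": -13, "tz": -24, "roll": 0}, {"tx": 0, "ty": -16, "tz": -40, "roll": 0}, {"tx": 0, "ty": -20, "tz": -65, "roll": 0}, {"tx": -20, "ty": -20, "tz": -75, "roll": 0}, {"tx": -50, "ty": -20, "tz": -75, "roll": 0}, {"tx": -80, "ty": -20, "tz": -75, "roll": 0}, {"tx": -100, "ty": -20, "tz": -75, "roll": 0}, {"tx": -100, "ty": -20, "tz": -75, "roll": 0}]'

```text
t: 31.93
eef_pos: [590.8, 144.7, 240.1]
tcp_rot: [3.141, 0.001, 1.56]
ft_force: [-1.4, -0.1, -0.3]
opening: 0.007
grip_force: 0.0
```

Run:
```python
from h import *
from cell import env, optics
s=env.state();print(s["t"],s["eef_pos"],s["ft_force"].round(1))
w=optics.read_camera("wrist");w0=np.load("pics/w12.npz");e=optics.read_camera("scene");e0=np.load("pics/s12.npz")
P=np.array([680.5,248,96.]);M=np.array([[.866,0,.5],[0,1,0],[-.5,0,.866]])
for d in(w0,w):
    u,v=proj(d,P+M.T@[0,0,143]).astype(int);g=cv2.cvtColor(d["pixels"],cv2.COLOR_BGR2GRAY)
    print((u,v),g[v-2:v+3,u-60:u+61:6].mean(0).round(),g[max(0,v-60):v+61:6,u-2:u+3].mean(1).round())
    for c in blobs(d,(5,120,90),(35,255,255),60):
        if np.hypot(*(c.reshape(-1,2).mean(0)-proj(d,P+M.T@[0,0,30])))<60: print("amber",cv2.boundingRect(c),[(cv2.boundingRect(c)[0]-proj(d,P+M.T@[-45,0,30])[0]).round(1)])
for d in(e0,e):
    for c in blobs(d,(5,120,90),(35,255,255),30):
        x,y,a,b=cv2.boundingRect(c)
        if 360<x<400 and 225<y<260: print("scene amber",x,y,a,b)
```

```text
31.9333 [590.77083443 144.70093511 240.12744026] [-1.4 -0.1 -0.3]
(np.int64(316), np.int64(85)) [ 41.  43.  43.  45.  71.  75.  71.  24.  24.  25.  24.  25.  25.  26.
  27. 157. 157.  98.  97.  96.  96.] [ 54.  55.  57. 158. 161. 230.  24.  25.  24.  25.  25.  24.  24.  25.
  24. 233. 233. 234. 211. 162. 162.]
amber (333, 106, 88, 14) [np.float64(-0.1)]
amber (357, 60, 38, 9) [np.float64(23.9)]
(np.int64(342), np.int64(81)) [ 46.  47.  50.  75.  75.  74. 135.  23.  24.  24.  25.  25.  26.  26.
  38. 133.  97.  96.  96.  95. 105.] [ 57.  58.  61. 158. 158. 180.  24.  24.  25.  24.  24.  25.  24.  24.
  24. 233. 233. 233. 233. 160. 161.]
amber (350, 103, 88, 13) [np.float64(0.1)]
amber (381, 56, 39, 8) [np.float64(31.1)]
scene amber 381 238 6 21
scene amber 381 238 6 21
```

The cap is back at its up position, and the block and carriage haven't moved. The robot is clear, so I'm handing in.

```bash
python3 -c "
from cell import env
print(env.job_done())"
```

```text
the job is handed in; nothing more can be done
None
```

I seated the amber block in its pocket, slid the carriage to its stop, held the gauge's foot on the block for over half a second and let it spring back up, then handed the job in at about 32 s; no verdict came back.

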